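Fit the stage plate on the light stand and set the specimen jar on it

TASK

Take the drilled stage plate off its sloping rest by the fin and lower it square over the stand's pillar until it lies flat on the stand, with its window over the lamp. Then stand the small specimen jar upright in the middle of the window. Do not drop or ram either of them, and leave the other things on the bench where they are.

Things in the scene. Friction and masses are not known exactly. Their poses are not given: they have to be found in the camera images.
- plate: the loose drilled stage plate, 0.45 kg: flat black plate 200 x 100 x 8 mm. Origin: bore centre on the underside. z: normal, out of the top face; x along its length: it reaches from x = +25 mm (bore end) to -175 mm (window end), y from -50 to +50 mm. On its top face stand an aluminium sleeve around the bore and a fin to hold it by. At the start it lies on the sloping rest, window end lowest
- bore (a point): centre of the bore on the plate's underside (same point as the plate's origin). The bore goes straight through plate and sleeve, 19 mm in diameter, 30 mm long in all; the sleeve is 36 mm across, its top 30 mm above the underside
- fin (a point): middle of the top edge of the plate's fin: x = -72 mm, y = 0, 48 mm above the underside; axes as the plate's. The fin is an upright solid aluminium bar 50 mm long (x from -97 to -47 mm), 12 mm thick in y, 40 mm high above the plate's top face; the plate balances close to its middle
- window (a point): centre of the plate's flush round glass window, 52 mm across, on its top face (8 mm above the underside), 140 mm from the bore axis (x = -140 mm); axes as the plate's
- stand: the light stand, fixed: a low white box 220 (x) x 120 (y) x 50 mm high with a round lamp glass in its flat top and one upright bare steel pillar. It is rigid: touching down with over 40 N counts as ramming (over 30 N for the jar on the plate). Origin: centre of its underside, on the bench; z up; its length runs along x, lamp end at -x (roughly towards the robot), pillar end at +x
- pillar_foot (a point): on the pillar's axis, on the flat top of the stand (50 mm above the bench, 70 mm from the stand's middle along +x). Pillar 16 mm in diameter
- pillar_top (a point): tip of the pillar, 150 mm above the stand's flat top, 200 mm above the bench; its last 10 mm taper to 6 mm diameter
- lamp (a point): centre of the round lamp glass in the flat top of the stand, flush with it, 140 mm from the pillar axis; axes as the stand's
- rest: the fixed sloping aluminium rest under the plate, about 190 x 104 mm, 140 mm high: its slope rises at 35 degrees (0.61 rad) along its +x, away from the robot; a low lip at the bottom edge, no higher than the plate's top face, holds the window end. Origin: centre of its underside; z up. The plate lies along it, its z leaning 35 degrees from vertical towards the rest's -x
- jar: the specimen jar, loose, about 0.14 kg: short closed glass jar with steel cap, body 50 mm in diameter, 60 mm tall in all (the smaller of the two jars). Origin: centre of its underside; z up
- tall_jar: glass jar with steel screw cap, 60 mm across, 110 mm tall (the larger jar). Not part of the job. Origin: centre of its underside
- dropper: small brown glass bottle, 32 mm across, 85 mm tall. Not part of the job. Origin: centre of its underside
- tin: flat round aluminium tin, 68 mm across, 32 mm tall. Not part of the job. Origin: centre of its underside
- slide_box: flat cardboard box 80 x 100 x 24 mm, lying. Not part of the job. Origin: centre of its underside
Not all that is in view belongs to the job. What is shaped like the jar but red is not meant.

How it is judged (in metres and radians):
On the way:
1. the plate lies flat on the stand, the pillar through its bore, its window over the lamp, and is let go (horizontal distance between plate and pillar_foot below 0.004 m and z of plate in the frame of pillar_foot between -0.003 and 0.003 m and angle between plate's own z axis and vertical below 0.03 rad and horizontal distance between window and lamp below 0.015 m and contact force between the fingers and plate below 0.05 N), for 0.2 s.
At the end, for the whole second after the job is handed in: Plate flat on the stand (bore within 4 mm of the pillar axis, height within 3 mm, tilt under 0.03 rad), its window within 15 mm of the lamp; jar upright (0.05 rad) on the plate, within 12 mm of the window's centre, height within 3 mm; both at rest and released (all of step 1 and horizontal distance between jar and window below 0.012 m and z of jar in the frame of window between -0.003 and 0.003 m and angle between jar's own z axis and vertical below 0.05 rad and contact force between the fingers and jar below 0.05 N and linear speed of each of jar, plate below 0.02 m/s); the robot touches nothing.
It fails at once if the plate is dropped or rammed on the stand (contact over 40 N) (contact force between plate and stand above 40 N).
It fails at once if the jar is dropped or rammed on the plate (contact over 30 N) (contact force between jar and plate above 30 N).
It fails at once if another thing on the bench is moved by more than 30 mm (distance of any of tall_jar, dropper, tin, slide_box from where it was at the start of the episode above 0.03 m).
It also fails if it takes over 72 s, if anything falls off the work surface, if the arm or the gripper's body presses on something with over 40 N, if the wrist force passes 120 N, or if a joint passes its speed limit or range.

ROBOT

A 6-joint arm with a two-finger parallel gripper is mounted at the origin on the work surface. World frame = base frame: x ahead of the robot, y to its left, z up, the work surface at z = 0. Lengths are in mm, angles in rad, forces in N, time in s.
With the tool pointing down it reaches from about 350 to 925 mm from the base axis. Payload 6.4 kg.
Tool frame: the origin (TCP) lies on the mounting face of the last link; the fingertips stand 199 mm ahead of it and the grasp point (between the pads) lies 180 mm ahead of it (ctrl.grasp_offset is the z of the grasp point in the tool frame, in mm); z points along the fingers, y is the direction in which the jaws open and shut (so a half turn about z gives the same grasp; the last joint's range is limited). The gripper opens to 94 mm and grips with 3 to 60 N. Pads are 16 mm wide; open, the fingers measure 119 mm over their backs; the gripper's body (75 mm by 177 mm) begins 78 mm behind the grasp point.
Start: joints at [-0.174, 0.245, 1.558, -0, 1.339, -0.174], TCP at [650.012, 0.004, 404.655] pointing down, gripper open.
Joint ranges: [-3.13, 3.13], [-1.02, 2.26], [0.13, 2.54], [-0.95, 4.09], [0.21, 2.88], [-2.74, 2.74]. Speed limits (rad/s): [2.57, 2.57, 3.14, 3.14, 3.14, 3.14].

INTERFACE

Orientations are given as a 3x3 rotation matrix whose columns are the frame's x, y, z axes.
In Python, from cell import ctrl, grab_frame, camera_info, order gives the robot as it stands.
- The arm moves only by the tool move_arm, never from a script. Its argument "increments" is a list of rows, each an object of numbers: "dx", "dy", "dz": the shift along the tool's x, y, z in m; "twist": the turn about the tool's z in rad. A call has 1 to 20 rows; each row is the pose to reach, as a shift and turn from the pose measured when the call began, along the tool's axes at that moment; what a row does not reach only later rows make up. A row lasts 1/12 s, in which the tool goes at most 41.7 mm and 7.16 degrees, less where a joint would pass 70% of its speed; a pose out of reach is approached as far as the arm can. A call with a gripper value outside its range is refused whole. "claw" is the finger opening in m, from 0 to 0.094, set as the call begins (left out, the last holds). The fingers move at their own pace and stop on an object; "grip_force" is the grip in N (left out, the last holds). Time passes only in rows, so rows that repeat a pose let the fingers close. It gives the time, the measured TCP pose, the force and the opening at its end, in the units of the state.
- ctrl.get_obs(): the state, without advancing time (a new reading comes with each control period).
- grab_frame(name): name is "scene" or "side" or "wrist"; returns the picture (420x560x3 uint8, red, green, blue); there is no depth.
- camera_info(name): a dict with "fx", "fy", "cx", "cy" (pixels), "extrinsics" (4x4, takes a point from world to camera coordinates); the wrist camera has in their place "tool_from_camera" (4x4, takes a point from camera to tool coordinates, whose origin is the TCP and whose axes are the flange's). Camera axes: x right, y down, z forward; pixel columns grow to the right and rows downward; lengths in mm; the calibration is good to about 2 mm. A picture is of the moment at which its call begins: read the wrist's pose just before it. camera_info takes no time and is no camera call.
- order.finish_job(): hands the job in, once; it reports no verdict.
The state is a dict: "time": time; "joint_positions": joint angles; "qd": joint speeds; "effort": joint torques, N m; "tool_pos": TCP position; "eef_rot": TCP orientation; "contact_force": force on the tool from outside, world axes, zero at the start; "moment": the same for the moment, N m; "width": finger opening in mm.
Only numpy, scipy, OpenCV 4.12 (cv2) and the standard library are available. Lean on these libraries where they do the work, as an engineer would, in place of code of your own. Each camera call takes 0.05 s, during which the arm holds its last target. There are 200 camera calls.

## Working session

There is one attempt and no reset: what is moved stays moved. The work goes in short steps, Python scripts to look and compute and a tool call to move; the robot and the scene stay as the last step left them, time stands still between calls to the robot, and variables do not carry over. Pictures are saved under pics/ and viewed, about 8 in all and at most 12, crops included, and the job is handed in when it is done.

Besides the shell and the picture viewer there is one more tool, called after "Emit:" as name([rows], argument=value, ...), one row to a line, values as JSON. move_arm: Moves the arm, as the interface text tells. Its arguments: {"type":"object","properties":{"increments":{"type":"array","items":{"type":"object","properties":{"dx":{"type":"number"},"dy":{"type":"number"},"dz":{"type":"number"},"twist":{"type":"number"}}}},"claw":{"type":"number"},"grip_force":{"type":"number"}},"required":["increments"]}

```bash
mkdir -p pics; ls
python3 - <<'E'
from cell import ctrl, grab_frame, camera_info
import cv2, numpy as np
np.set_printoptions(precision=4,suppress=True)
for n in ["scene","side","wrist"]:
    f=grab_frame(n); cv2.imwrite(f"pics/{n}0.png",f[:,:,::-1]); print(n,camera_info(n))
a=cv2.imread("pics/scene0.png");b=cv2.imread("pics/side0.png")
o=ctrl.get_obs();print(o)
E
```

```text
pics
scene {'fx': 404.95228915354085, 'fy': 404.95228915354085, 'cx': 284.6464917641904, 'cy': 214.46755677424906, 'extrinsics': array([[  -0.122 ,    0.9925,    0.0112,   35.9038],
       [   0.7645,    0.1012,   -0.6366, -301.8897],
       [  -0.633 ,   -0.0691,   -0.7711, 1396.4748],
       [   0.    ,    0.    ,    0.    ,    1.    ]])}
side {'fx': 444.4898720523854, 'fy': 444.4898720523854, 'cx': 283.9881176239646, 'cy': 211.3525804320652, 'extrinsics': array([[   0.9697,   -0.2445,   -0.0011, -506.1431],
       [  -0.123 ,   -0.4838,   -0.8665,  189.7832],
       [   0.2113,    0.8403,   -0.4992,  883.9713],
       [   0.    ,    0.    ,    0.    ,    1.    ]])}
wrist {'fx': 325.36346248556583, 'fy': 325.36346248556583, 'cx': 278.1596702349121, 'cy': 210.68775655191837, 'tool_from_camera': array([[ 0.0004, -0.9645, -0.2643, 77.5001],
       [ 1.    ,  0.0008, -0.0014,  2.1021],
       [ 0.0016, -0.2642,  0.9645, 20.0266],
       [ 0.    ,  0.    ,  0.    ,  1.    ]])}
{'time': 0.15, 'joint_positions': array([-0.1741,  0.2457,  1.5587, -0.    ,  1.3387, -0.1741]), 'qd': array([ 0.0007, -0.0018, -0.0027,  0.0005,  0.0002, -0.0007]), 'effort': array([  0.0009, -41.6264, -31.4983,   0.0686,   0.0316,  -0.0001]), 'tool_pos': array([649.8457,   0.0473, 403.8227]), 'eef_rot': array([[-0.    ,  1.    , -0.0014],
       [ 1.    ,  0.    ,  0.0002],
       [ 0.0002, -0.0014, -1.    ]]), 'contact_force': array([ 0.123 ,  0.0376, -0.0918]), 'moment': array([-0.0259,  0.0371,  0.0698]), 'width': 93.79567737472432}
```

View pics/scene0.png

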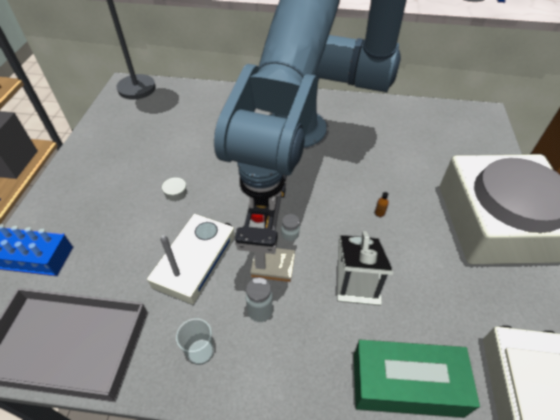

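View pics/side0.png

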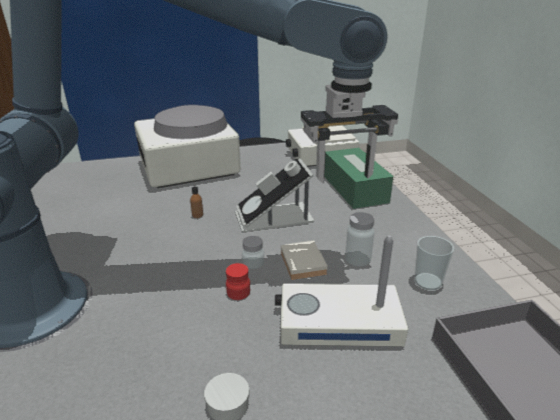

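View pics/wrist0.png

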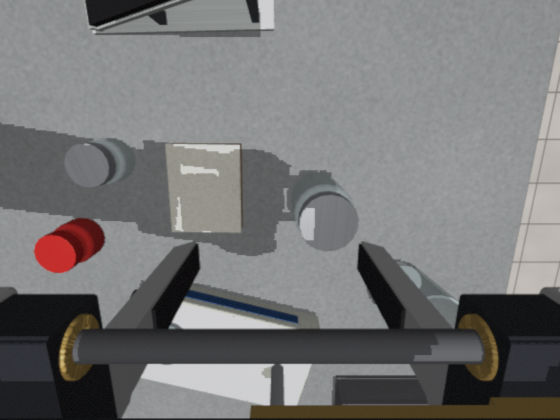

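Views so far (3): in the scene view the stand is at about (193,258) and the rest at (365,265). In the side view the jar is at about (253,252), the plate on its rest at (275,195) and the stand at (342,310). I'll zoom in for exact pixels.

Run:
```python
import cv2, numpy as np
def tile(n,x,y,w=100,h=75):
    a=cv2.imread(f"pics/{n}0.png")[y:y+h,x:x+w]; k=400/w
    a=cv2.resize(a,(400,300),interpolation=cv2.INTER_CUBIC)
    for i in range(0,w,10):
        p=int(i*k); cv2.line(a,(p,0),(p,4 if i%50 else 12),(0,255,255),1)
        if i%20==0: cv2.putText(a,str(x+i),(p,14),0,.35,(0,0,255),1)
    for i in range(0,h,10):
        p=int(i*k); cv2.line(a,(0,p),(6,p),(0,255,255),1)
        if i%20==0: cv2.putText(a,str(y+i),(2,p+4),0,.35,(0,0,255),1)
    return a
o=np.vstack([np.hstack([tile("scene",325,225,100,75),tile("side",225,155,100,75)]),np.hstack([tile("scene",140,212,120,90),tile("side",270,232,140,105)])])
cv2.imwrite("pics/z1.png",o)
```

```text
(no output)
```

View pics/z1.png

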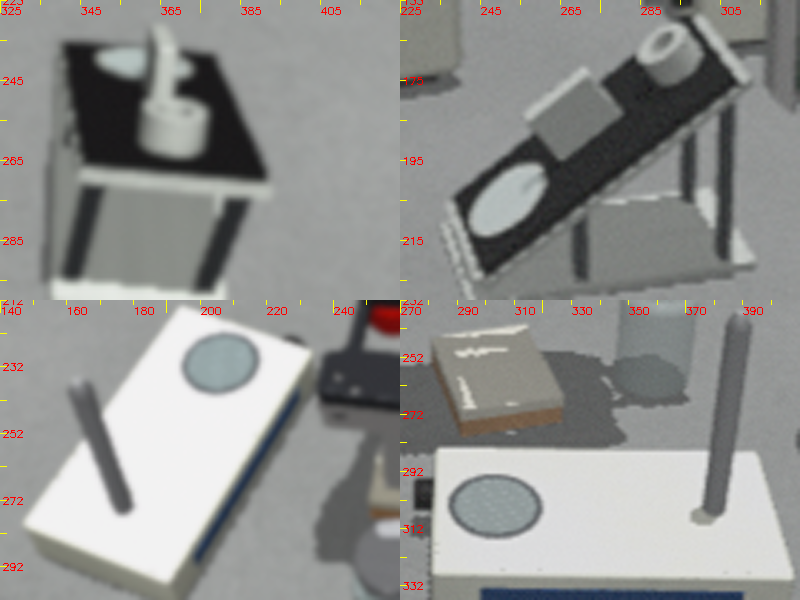

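```bash
cat > h.py <<'E'
import numpy as np, cv2
from scipy.optimize import least_squares
from cell import ctrl, grab_frame, camera_info
np.set_printoptions(precision=3,suppress=True)
def Tcam(n,o=None):
    c=camera_info(n)
    if n!="wrist": return c,c["extrinsics"]
    o=o or ctrl.get_obs(); T=np.eye(4);T[:3,:3]=o["eef_rot"];T[:3,3]=o["tool_pos"]
    return c,np.linalg.inv(T@c["tool_from_camera"])
def proj(n,p,o=None,cT=None):
    c,E=cT or Tcam(n,o); q=np.atleast_2d(p)@E[:3,:3].T+E[:3,3]
    return np.c_[c["fx"]*q[:,0]/q[:,2]+c["cx"],c["fy"]*q[:,1]/q[:,2]+c["cy"]]
def onplane(n,uv,z,o=None):
    c,E=Tcam(n,o); d=E[:3,:3].T@np.array([(uv[0]-c["cx"])/c["fx"],(uv[1]-c["cy"])/c["fy"],1]); C=-E[:3,:3].T@E[:3,3]
    return C+d*(z-C[2])/d[2]
def Rz(a): return np.array([[np.cos(a),-np.sin(a),0],[np.sin(a),np.cos(a),0],[0,0,1]])
def Ry(a): return np.array([[np.cos(a),0,np.sin(a)],[0,1,0],[-np.sin(a),0,np.cos(a)]])
E
python3 - <<'E'
from h import *
C={n:Tcam(n) for n in("scene","side")}
def fit(obs,pose,x0):
    def r(x):
        R,t=pose(x)
        return np.concatenate([proj(n,R@np.array(p,float)+t,cT=C[n])[0]-uv for n,p,uv in obs])
    s=least_squares(r,x0,loss="soft_l1"); print(s.x); print(r(s.x).reshape(-1,2)); return s.x
st=[("scene",(70,0,200),(164,236.6)),("scene",(70,0,50),(177.2,275.3)),("scene",(-70,0,50),(206.3,230.9)),
("side",(70,0,200),(389,237.2)),("side",(70,0,50),(379.9,306.7)),("side",(-70,0,50),(303.3,304.1)),("scene",(110,-60,50),(147.5,278.9)),("scene",(-110,60,50),(233.6,227.6))]
print("stand");fit(st,lambda x:(Rz(x[2]),np.array([x[0],x[1],0])),[650,-150,0])
pl=[("scene",(0,0,30),(368.5,251.7)),("scene",(-175,-50,8),(341,235.8)),("scene",(25,-50,8),(345,266.8)),("scene",(25,50,8),(392,270.5)),("scene",(-175,50,8),(379,239)),
("side",(-140,0,8),(252,204.8)),("side",(0,0,30),(291,166.3)),("side",(-175,50,8),(238.8,204.5)),("side",(-175,-50,8),(245.5,224)),("side",(25,-50,8),(311.3,176)),("side",(25,50,8),(299.2,158.8))]
P=lambda x:(Rz(x[3])@Ry(-np.radians(35)),x[:3])
print("plate");x=fit(pl,P,[750,230,100,0]);R,t=P(x)
for n,p in(("fin",(-72,0,48)),("hold",(-72,0,36)),("win",(-140,0,8)),("cg",(-72,0,12))):print(n,R@p+t)
print("jar cap wrist",onplane("wrist",(90,164),60), "tall", onplane("wrist",(328,220),110))
print("side base jar",onplane("side",(253,264),0))
E
```

```text
stand
[ 581.892 -195.974   -0.264]
[[-0.809 -0.292]
 [-0.111 -1.407]
 [-0.222 -0.351]
 [ 0.376 -1.704]
 [-0.103 -2.638]
 [ 0.219 -0.846]
 [-1.575  0.133]
 [ 0.338 -1.287]]
plate
[613.923 222.059 116.806   0.008]
[[-0.132  2.051]
 [-0.104  0.328]
 [ 0.157 -1.836]
 [-0.324 -0.743]
 [-0.005  0.882]
 [ 0.908  0.642]
 [ 0.115  0.265]
 [ 0.34   0.012]
 [ 0.313 -0.749]
 [-1.822 -1.374]
 [-1.054  0.209]]
fin [527.415 221.391 114.828]
hold [534.298 221.444 104.998]
win [494.657 221.138  43.059]
cg [548.063 221.55   85.338]
jar cap wrist [463.81   36.805  60.   ] tall [694.934  -5.832 110.   ]
side base jar [457.208  29.868   0.   ]
```

Emit:
move_arm([
  {"dx": 0.221,"dy": -0.116,"twist": 1.571},
  {"dx": 0.221,"dy": -0.116,"twist": 1.571},
  {"dx": 0.221,"dy": -0.116,"twist": 1.571},
  {"dx": 0.221,"dy": -0.116,"twist": 1.571},
  {"dx": 0.221,"dy": -0.116,"twist": 1.571},
  {"dx": 0.221,"dy": -0.116,"twist": 1.571},
  {"dx": 0.221,"dy": -0.116,"twist": 1.571},
  {"dx": 0.221,"dy": -0.116,"twist": 1.571},
  {"dx": 0.221,"dy": -0.116,"twist": 1.571},
  {"dx": 0.221,"dy": -0.116,"twist": 1.571},
  {"dx": 0.221,"dy": -0.116,"twist": 1.571},
  {"dx": 0.221,"dy": -0.116,"twist": 1.571},
  {"dx": 0.221,"dy": -0.116,"twist": 1.571},
  {"dx": 0.221,"dy": -0.116,"twist": 1.571},
  {"dx": 0.221,"dy": -0.116,"twist": 1.571},
  {"dx": 0.221,"dy": -0.116,"twist": 1.571},
], claw=0.05)

```text
invalid input at $.increments[0]: expected keys dx, dy, dz, twist
```

Run:
```python
from h import *
o=ctrl.get_obs();print(o["tool_pos"],o["eef_rot"],o["width"],o["joint_positions"])
f=grab_frame("wrist");cv2.imwrite("pics/w1raw.png",f[:,:,::-1]);a=f[:,:,::-1].copy()
R,t=Rz(.008)@Ry(-np.radians(35)),np.array([613.9,222.06,116.8])
for p in [(-72,0,48),(-97,6,48),(-97,-6,48),(-47,6,48),(-47,-6,48),(0,0,30),(25,50,8),(25,-50,8),(-175,50,8),(-175,-50,8)]:
    u=proj("wrist",R@p+t,o)[0]; print(p,u); cv2.circle(a,tuple(int(v) for v in u),2,(0,0,255),-1)
cv2.imwrite("pics/w1.png",a)
```

```text
[649.846   0.047 403.823] [[-0.     1.    -0.001]
 [ 1.     0.     0.   ]
 [ 0.    -0.001 -1.   ]] 93.79567737472432 [-0.174  0.246  1.559 -0.     1.339 -0.174]
(-72, 0, 48) [ 96.81  -97.184]
(-97, 6, 48) [ 77.916 -94.068]
(-97, -6, 48) [ 80.713 -74.133]
(-47, 6, 48) [ 115.328 -123.701]
(-47, -6, 48) [ 117.931 -100.666]
(0, 0, 30) [ 187.768 -127.07 ]
(25, 50, 8) [ 240.241 -231.287]
(25, -50, 8) [246.103 -28.659]
(-175, 50, 8) [ 75.66  -97.688]
(-175, -50, 8) [92.92 24.33]
```

View pics/w1.png

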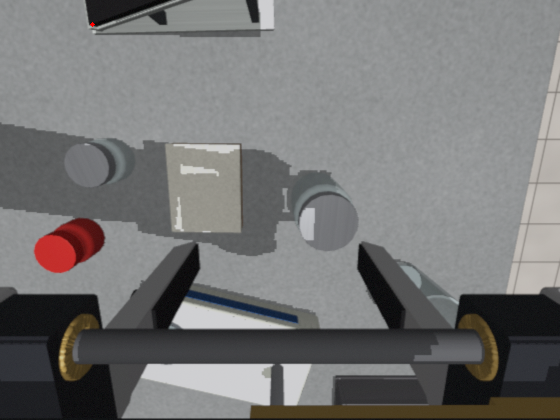

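The move was refused because every row needs all four keys. The picture is unchanged, and the predicted plate corner (93,24) matches the image. I'll send the move again.

Emit:
move_arm([
  {"dx": 0.221,"dy": -0.116,"dz": 0,"twist": 1.571},
  {"dx": 0.221,"dy": -0.116,"dz": 0,"twist": 1.571},
  {"dx": 0.221,"dy": -0.116,"dz": 0,"twist": 1.571},
  {"dx": 0.221,"dy": -0.116,"dz": 0,"twist": 1.571},
  {"dx": 0.221,"dy": -0.116,"dz": 0,"twist": 1.571},
  {"dx": 0.221,"dy": -0.116,"dz": 0,"twist": 1.571},
  {"dx": 0.221,"dy": -0.116,"dz": 0,"twist": 1.571},
  {"dx": 0.221,"dy": -0.116,"dz": 0,"twist": 1.571},
  {"dx": 0.221,"dy": -0.116,"dz": 0,"twist": 1.571},
  {"dx": 0.221,"dy": -0.116,"dz": 0,"twist": 1.571},
  {"dx": 0.221,"dy": -0.116,"dz": 0,"twist": 1.571},
  {"dx": 0.221,"dy": -0.116,"dz": 0,"twist": 1.571},
  {"dx": 0.221,"dy": -0.116,"dz": 0,"twist": 1.571},
  {"dx": 0.221,"dy": -0.116,"dz": 0,"twist": 1.571},
  {"dx": 0.221,"dy": -0.116,"dz": 0,"twist": 1.571},
], claw=0.05)

```text
time: 1.45
tool_pos: [533.8, 221.0, 404.0]
eef_rot: [[1.0, 0.002, -0.001], [0.002, -1.0, 0.0], [-0.001, -0.0, -1.0]]
contact_force: [-0.9, 0.3, 0.0]
width: 49.8
```

Run:
```python
from h import *
o=ctrl.get_obs();print(o["tool_pos"],o["eef_rot"],o["width"],o["joint_positions"])
f=grab_frame("wrist");cv2.imwrite("pics/w2raw.png",f[:,:,::-1]);a=f[:,:,::-1].copy()
R,t=Rz(.008)@Ry(-np.radians(35)),np.array([613.9,222.06,116.8])
for p in [(-72,0,48),(-97,6,48),(-97,-6,48),(-47,6,48),(-47,-6,48),(0,0,30),(25,50,8),(25,-50,8),(-175,50,8),(-175,-50,8)]:
    u=proj("wrist",R@p+t,o)[0]; print(p,u); cv2.circle(a,tuple(int(v) for v in u),2,(0,0,255),-1)
cv2.imwrite("pics/w2.png",a)
```

```text
[533.813 221.014 403.995] [[ 1.     0.002 -0.001]
 [ 0.002 -1.     0.   ]
 [-0.001 -0.    -1.   ]] 49.758175399763125 [0.196 0.079 1.747 0.    1.318 1.765]
(-72, 0, 48) [278.448 222.629]
(-97, 6, 48) [272.094 239.032]
(-97, -6, 48) [285.045 238.972]
(-47, 6, 48) [270.883 203.886]
(-47, -6, 48) [285.737 203.814]
(0, 0, 30) [277.944 143.314]
(25, 50, 8) [207.813  96.203]
(25, -50, 8) [347.662  95.394]
(-175, 50, 8) [236.742 248.601]
(-175, -50, 8) [320.788 248.222]
```

View pics/w2.png

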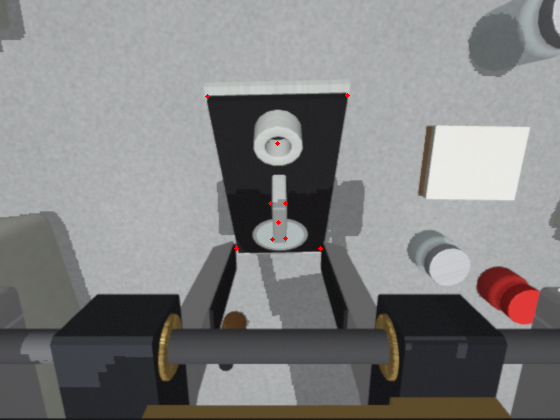

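The wrist view agrees with the model to about 1 px: fin column 279, sleeve (278,143). I'll descend to the fin and grip.

Emit:
move_arm([
  {"dx": 0.0005,"dy": 0,"dz": 0.03,"twist": 0},
  {"dx": 0.0005,"dy": 0,"dz": 0.06,"twist": 0},
  {"dx": 0.0005,"dy": 0,"dz": 0.085,"twist": 0},
  {"dx": 0.0005,"dy": 0,"dz": 0.105,"twist": 0},
  {"dx": 0.0005,"dy": 0,"dz": 0.115,"twist": 0},
  {"dx": 0.0005,"dy": 0,"dz": 0.119,"twist": 0},
  {"dx": 0.0005,"dy": 0,"dz": 0.119,"twist": 0},
  {"dx": 0.0005,"dy": 0,"dz": 0.119,"twist": 0},
])

```text
time: 2.17
tool_pos: [534.7, 221.1, 286.3]
eef_rot: [[1.0, 0.002, 0.001], [0.002, -1.0, 0.001], [0.001, -0.001, -1.0]]
contact_force: [0.5, 0.0, -0.1]
width: 50.0
```

Emit:
move_arm([
  {"dx": 0,"dy": 0,"dz": 0,"twist": 0},
  {"dx": 0,"dy": 0,"dz": 0,"twist": 0},
  {"dx": 0,"dy": 0,"dz": 0,"twist": 0},
  {"dx": 0,"dy": 0,"dz": 0,"twist": 0},
  {"dx": 0,"dy": 0,"dz": 0,"twist": 0},
  {"dx": 0,"dy": 0,"dz": 0,"twist": 0},
  {"dx": 0,"dy": 0,"dz": 0,"twist": 0},
  {"dx": 0,"dy": 0,"dz": 0,"twist": 0},
], claw=0, grip_force=10)

```text
time: 2.83
tool_pos: [534.8, 220.8, 286.5]
eef_rot: [[1.0, 0.003, 0.001], [0.003, -1.0, -0.001], [0.001, 0.001, -1.0]]
contact_force: [-0.8, -2.7, 2.4]
width: 12.1
```

Emit:
move_arm([
  {"dx": 0,"dy": 0,"dz": -0.01,"twist": 0},
  {"dx": 0,"dy": 0,"dz": -0.02,"twist": 0},
  {"dx": 0,"dy": 0,"dz": -0.035,"twist": 0},
  {"dx": 0,"dy": 0,"dz": -0.05,"twist": 0},
  {"dx": 0,"dy": 0,"dz": -0.07,"twist": 0},
  {"dx": 0,"dy": 0,"dz": -0.09,"twist": 0},
  {"dx": 0,"dy": 0,"dz": -0.11,"twist": 0},
  {"dx": 0,"dy": 0,"dz": -0.11,"twist": 0},
  {"dx": 0,"dy": 0,"dz": -0.11,"twist": 0},
])

```text
time: 3.58
tool_pos: [534.7, 221.1, 397.5]
eef_rot: [[1.0, 0.003, 0.003], [0.003, -1.0, 0.0], [0.003, -0.0, -1.0]]
contact_force: [0.2, -0.4, -4.5]
width: 12.0
```

Run:
```python
from h import *
a=grab_frame("side")[:,:,::-1]; b=grab_frame("wrist")[:,:,::-1]
cv2.imwrite("pics/s3.png",np.hstack([cv2.resize(a[60:260,190:390],(400,400),interpolation=cv2.INTER_CUBIC),cv2.resize(b[:300,130:430],(400,400))]))
```

```text
(no output)
```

View pics/s3.png

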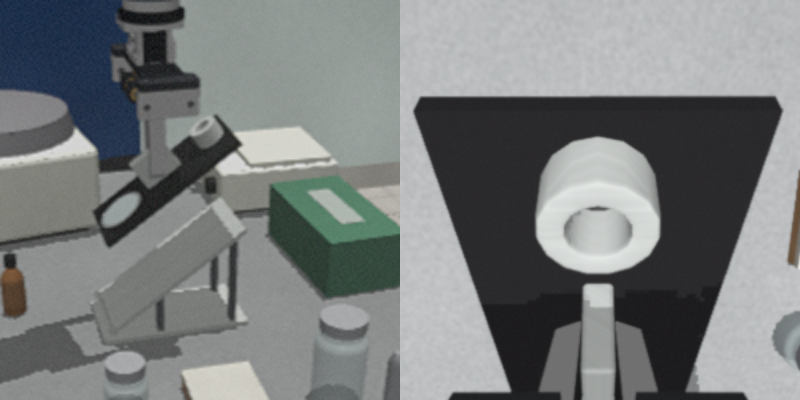

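The plate is held, but still tilted 35°. I'll level it by pressing its lower edge gently onto clear bench so that it pivots in the grip. First I need a free area for that.

Run:
```python
from h import *
for uv in [(440,190),(463,265),(381,215),(357,345),(355,380),(390,300),(430,300)]: print(uv,onplane("scene",uv,0)[:2])
```

```text
(440, 190) [237.708 462.352]
(463, 265) [500.752 489.462]
(381, 215) [359.306 283.587]
(357, 345) [748.501 219.259]
(355, 380) [825.607 215.724]
(390, 300) [626.115 297.615]
(430, 300) [613.683 394.021]
```

Emit:
move_arm([
  {"dx": 0.025,"dy": -0.025,"dz": 0,"twist": 0},
  {"dx": 0.025,"dy": -0.05,"dz": 0,"twist": 0},
  {"dx": 0.025,"dy": -0.08,"dz": 0,"twist": 0},
  {"dx": 0.025,"dy": -0.11,"dz": 0,"twist": 0},
  {"dx": 0.025,"dy": -0.13,"dz": 0,"twist": 0},
  {"dx": 0.025,"dy": -0.139,"dz": 0.02,"twist": 0},
  {"dx": 0.025,"dy": -0.139,"dz": 0.05,"twist": 0},
  {"dx": 0.025,"dy": -0.139,"dz": 0.08,"twist": 0},
  {"dx": 0.025,"dy": -0.139,"dz": 0.105,"twist": 0},
  {"dx": 0.025,"dy": -0.139,"dz": 0.118,"twist": 0},
  {"dx": 0.025,"dy": -0.139,"dz": 0.12,"twist": 0},
])

```text
time: 4.6
tool_pos: [556.8, 359.1, 268.9]
eef_rot: [[1.0, 0.003, -0.011], [0.003, -1.0, -0.005], [-0.011, 0.005, -1.0]]
contact_force: [-0.6, 0.3, -5.1]
width: 11.9
```

Emit:
move_arm([
  {"dx": 0,"dy": 0,"dz": 0.005,"twist": 0},
  {"dx": 0,"dy": 0,"dz": 0.01,"twist": 0},
  {"dx": 0,"dy": 0,"dz": 0.015,"twist": 0},
  {"dx": 0,"dy": 0,"dz": 0.02,"twist": 0},
  {"dx": 0,"dy": 0,"dz": 0.02,"twist": 0},
])

```text
time: 5.02
tool_pos: [556.6, 359.0, 249.0]
eef_rot: [[1.0, 0.002, -0.011], [0.002, -1.0, -0.004], [-0.012, 0.004, -1.0]]
contact_force: [0.2, 0.7, -3.4]
width: 12.0
```

Emit:
move_arm([
  {"dx": 0,"dy": 0,"dz": 0.005,"twist": 0},
  {"dx": 0,"dy": 0,"dz": 0.01,"twist": 0},
  {"dx": 0,"dy": 0,"dz": 0.015,"twist": 0},
  {"dx": 0,"dy": 0,"dz": 0.02,"twist": 0},
  {"dx": 0,"dy": 0,"dz": 0.025,"twist": 0},
  {"dx": 0,"dy": 0,"dz": 0.029,"twist": 0},
  {"dx": 0,"dy": 0,"dz": 0.029,"twist": 0},
])

```text
time: 5.6
tool_pos: [555.6, 358.6, 218.2]
eef_rot: [[1.0, 0.002, -0.014], [0.002, -1.0, -0.005], [-0.014, 0.005, -1.0]]
contact_force: [0.5, 0.1, -4.9]
width: 12.0
```

Emit:
move_arm([
  {"dx": 0,"dy": 0,"dz": 0.001,"twist": 0},
  {"dx": 0,"dy": 0,"dz": 0.002,"twist": 0},
  {"dx": 0,"dy": 0,"dz": 0.003,"twist": 0},
  {"dx": 0,"dy": 0,"dz": 0.003,"twist": 0},
])

```text
time: 5.93
tool_pos: [555.6, 358.7, 215.2]
eef_rot: [[1.0, 0.002, -0.014], [0.002, -1.0, -0.005], [-0.014, 0.005, -1.0]]
contact_force: [0.1, -0.2, -4.3]
width: 11.8
```

Run:
```python
from h import *
a=grab_frame("side")[:,:,::-1]; b=grab_frame("wrist")[:,:,::-1];cv2.imwrite("pics/w4raw.png",b)
print(proj("side",[556,359,37]))
cv2.imwrite("pics/s4.png",np.hstack([cv2.resize(a[60:220,200:360],(400,400),interpolation=cv2.INTER_CUBIC),cv2.resize(b[:300,130:430],(400,400))]))
```

```text
[[265.019 182.179]]
```

View pics/s4.png

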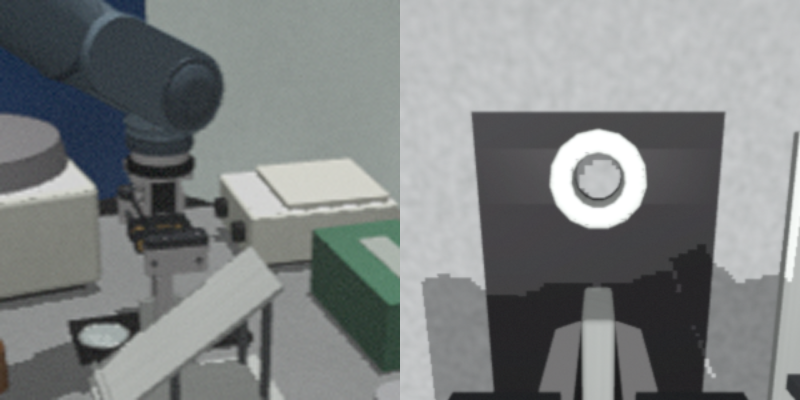

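The plate is now close to level, and the sleeve is seen almost straight from above. I'll press slightly further to seat it flat.

Emit:
move_arm([
  {"dx": 0,"dy": 0,"dz": 0.001,"twist": 0},
  {"dx": 0,"dy": 0,"dz": 0.002,"twist": 0},
  {"dx": 0,"dy": 0,"dz": 0.002,"twist": 0},
])

```text
time: 6.28
tool_pos: [555.7, 358.6, 213.4]
eef_rot: [[1.0, 0.002, -0.014], [0.002, -1.0, -0.005], [-0.014, 0.005, -1.0]]
contact_force: [1.4, -0.3, -3.5]
width: 11.8
```

Emit:
move_arm([
  {"dx": 0,"dy": 0,"dz": 0.001,"twist": 0},
  {"dx": 0,"dy": 0,"dz": 0.002,"twist": 0},
  {"dx": 0,"dy": 0,"dz": 0.002,"twist": 0},
])

```text
time: 6.53
tool_pos: [555.9, 358.6, 213.1]
eef_rot: [[1.0, 0.003, -0.015], [0.002, -1.0, -0.006], [-0.015, 0.006, -1.0]]
contact_force: [-4.9, -3.5, 8.4]
width: 12.1
```

Emit:
move_arm([
  {"dx": 0,"dy": 0,"dz": 0,"twist": 0},
  {"dx": 0,"dy": 0,"dz": -0.002,"twist": 0},
  {"dx": 0,"dy": 0,"dz": -0.002,"twist": 0},
  {"dx": 0,"dy": 0,"dz": -0.002,"twist": 0},
  {"dx": 0,"dy": 0,"dz": -0.002,"twist": 0},
], claw=0.024)

```text
time: 6.95
tool_pos: [555.9, 358.7, 215.1]
eef_rot: [[1.0, 0.003, -0.015], [0.002, -1.0, -0.006], [-0.015, 0.006, -1.0]]
contact_force: [0.1, -0.8, -0.6]
width: 24.2
```

Emit:
move_arm([
  {"dx": 0,"dy": 0,"dz": 0,"twist": 0},
  {"dx": 0,"dy": 0,"dz": 0,"twist": 0},
  {"dx": 0,"dy": 0,"dz": 0,"twist": 0},
  {"dx": 0,"dy": 0,"dz": 0,"twist": 0},
  {"dx": 0,"dy": 0,"dz": 0,"twist": 0},
  {"dx": 0,"dy": 0,"dz": 0,"twist": 0},
], claw=0, grip_force=35)

```text
time: 7.45
tool_pos: [555.9, 358.7, 215.0]
eef_rot: [[1.0, 0.002, -0.015], [0.002, -1.0, -0.006], [-0.015, 0.006, -1.0]]
contact_force: [-0.6, -0.9, 1.1]
width: 11.9
```

Emit:
move_arm([
  {"dx": 0,"dy": 0,"dz": -0.01,"twist": 0},
  {"dx": 0,"dy": 0,"dz": -0.03,"twist": 0},
  {"dx": 0,"dy": 0,"dz": -0.06,"twist": 0},
  {"dx": 0,"dy": 0,"dz": -0.09,"twist": 0},
  {"dx": 0,"dy": 0,"dz": -0.12,"twist": 0},
  {"dx": 0,"dy": 0,"dz": -0.15,"twist": 0},
  {"dx": 0,"dy": 0,"dz": -0.18,"twist": 0},
  {"dx": 0,"dy": 0,"dz": -0.21,"twist": 0},
  {"dx": 0,"dy": 0,"dz": -0.235,"twist": 0},
  {"dx": 0,"dy": 0,"dz": -0.25,"twist": 0},
  {"dx": 0,"dy": 0,"dz": -0.25,"twist": 0},
  {"dx": 0,"dy": 0,"dz": -0.25,"twist": 0},
])

```text
time: 8.45
tool_pos: [559.3, 360.1, 465.0]
eef_rot: [[1.0, 0.003, -0.015], [0.003, -1.0, -0.006], [-0.015, 0.006, -1.0]]
contact_force: [-0.3, 0.5, -5.1]
width: 11.6
```

Run:
```python
from h import *
o=ctrl.get_obs();print(o["tool_pos"],o["eef_rot"],o["joint_positions"])
b=grab_frame("wrist")[:,:,::-1];cv2.imwrite("pics/w5raw.png",b)
# stand targets
R=Rz(-.264);t=np.array([581.9,-196,0])
foot=R@[70,0,50]+t; grasp=R@[70-71,0,50]+t
print("foot",foot,"lamp",R@[-70,0,50]+t,"grasp",grasp)
# sleeve detection: bright ring in wrist image
g=cv2.cvtColor(b,cv2.COLOR_BGR2GRAY);print(g[80:200:8,200:360:8])
```

```text
[559.331 360.113 464.998] [[ 1.     0.003 -0.015]
 [ 0.003 -1.    -0.006]
 [-0.015  0.006 -1.   ]] [0.402 0.242 1.452 0.    1.464 1.97 ]
foot [ 649.475 -214.266   50.   ] lamp [ 514.325 -177.734   50.   ] grasp [ 580.935 -195.739   50.   ]
[[156 157 157 153 155 157 157 153 157 157 156 158 159 162 156 153 154 158
  157 155]
 [ 58  57  56  56  55  55  55  54  54  57  56  54  55  54  53  50  52  52
   53  52]
 [ 56  57  55  55  56  56  56  55  54  55  63  54  54  53  54  54  51  53
   52  50]
 [ 56  55  56  58  56  54  56  60 217 216 217 217 207  53  54  53  51  51
   52  52]
 [ 57  58  60  61  62  62  69 216 216 216 199 217 217 213  58  58  57  57
   55  54]
 [ 57  60  60  62  63  65 214 216 160 117 115 114 216 217  79  62  61  59
   56  55]
 [ 56  57  59  61  63  64 217 206 100  99 102 100 104 217 192  61  61  58
   56  55]
 [ 57  57  59  61  61  63 217 199 102 101 134 156  80 217 203  61  58  58
   55  54]
 [ 56  56  59  59  60  61 217 217  79 103 118 137 180 217 139  59  58  54
   56  51]
 [ 54  55  56  57  58  61 185 217 216  95  95 154 216 216  58  55  56  52
   53  52]
 [ 52  52  50  51  51  51  52 204 217 217 217 217 217  61  48  49  49  50
   49  49]
 [ 53  49  53  52  51  51  49  48  65 192 184 174  50  50  49  47  48  48
   47  49]
 [ 50  51  51  50  51  49  49  50  50  50  50  48  49  50  49  48  49  47
   49  47]
 [ 51  51  49  51  49  50  50  50  48  49  49  49  48  48  47  48  48  48
   47  46]
 [ 52  50  50  49  49  50  49  49  48  49  50  49  48  49  47  47  46  32
   26  26]]
```

```bash
cat >> h.py <<'E'
def sleeve(b,o,zt):
    """sleeve-top centre (world) and plate yaw seen in wrist picture; zt: world z of sleeve top"""
    g=cv2.cvtColor(b,cv2.COLOR_BGR2GRAY)[60:230,180:380]; m=(g>190).astype(np.uint8)
    cs=cv2.findContours(m,cv2.RETR_EXTERNAL,cv2.CHAIN_APPROX_NONE)[0]; c=max(cs,key=cv2.contourArea)
    e=cv2.fitEllipse(c); uv=(e[0][0]+180,e[0][1]+60)
    return uv,e[1],onplane("wrist",uv,zt,o)
def move(o,bore,target,dyaw,dzw):
    """tool increments: turn world yaw by dyaw, take bore point onto target (xy), tool up dzw"""
    Rn=Rz(dyaw); p=o["tool_pos"]; np_=p+np.append((target-(p+Rn@(bore-p)))[:2],dzw)
    return o["eef_rot"].T@(np_-p), -dyaw
E
python3 - <<'E'
from h import *
o=ctrl.get_obs(); b=cv2.imread("pics/w5raw.png")
uv,ax,P=sleeve(b,o,o["tool_pos"][2]-185); print(uv,ax,P,P-o["tool_pos"])
g=cv2.cvtColor(b,cv2.COLOR_BGR2GRAY)
# plate bore-end edge: slope of dark edge
pts=[(u,np.argmax(g[60:110,u].astype(int)<100)+60) for u in range(210,350,5)]
print(pts[::6],np.polyfit(*np.array(pts).T,1))
print(move(o,P,np.array([649.5,-214.3,0]),-.264-.003,0))
E
```

```text
(277.95819091796875, 133.45240783691406) (68.04642486572266, 69.60055541992188) [629.211 359.499 278.161] [  70.003   -0.518 -185.   ]
[(210, np.int64(85)), (240, np.int64(85)), (270, np.int64(85)), (300, np.int64(86)), (330, np.int64(86))] [-0.002 85.986]
(array([ 21.566, 555.391,   3.475]), 0.267)
```

Emit:
move_arm([
  {"dx": 0.001,"dy": 0.012,"dz": 0,"twist": 0.01},
  {"dx": 0.001,"dy": 0.035,"dz": 0,"twist": 0.02},
  {"dx": 0.002,"dy": 0.065,"dz": 0,"twist": 0.03},
  {"dx": 0.004,"dy": 0.1,"dz": 0,"twist": 0.05},
  {"dx": 0.005,"dy": 0.135,"dz": 0,"twist": 0.07},
  {"dx": 0.006,"dy": 0.17,"dz": 0.001,"twist": 0.08},
  {"dx": 0.008,"dy": 0.205,"dz": 0.001,"twist": 0.1},
  {"dx": 0.009,"dy": 0.24,"dz": 0.001,"twist": 0.12},
  {"dx": 0.011,"dy": 0.275,"dz": 0.001,"twist": 0.13},
  {"dx": 0.012,"dy": 0.31,"dz": 0.001,"twist": 0.15},
  {"dx": 0.013,"dy": 0.345,"dz": 0.001,"twist": 0.17},
  {"dx": 0.015,"dy": 0.38,"dz": 0.001,"twist": 0.18},
  {"dx": 0.016,"dy": 0.415,"dz": 0.001,"twist": 0.2},
  {"dx": 0.018,"dy": 0.45,"dz": 0.001,"twist": 0.22},
  {"dx": 0.019,"dy": 0.485,"dz": 0.001,"twist": 0.23},
  {"dx": 0.02,"dy": 0.515,"dz": 0.001,"twist": 0.25},
  {"dx": 0.021,"dy": 0.538,"dz": 0.001,"twist": 0.26},
  {"dx": 0.0216,"dy": 0.55,"dz": 0.001,"twist": 0.267},
  {"dx": 0.0216,"dy": 0.5554,"dz": 0.001,"twist": 0.267},
  {"dx": 0.0216,"dy": 0.5554,"dz": 0.001,"twist": 0.267},
])

```text
time: 10.17
tool_pos: [581.8, -196.0, 464.3]
eef_rot: [[0.965, -0.262, -0.02], [-0.263, -0.965, -0.006], [-0.017, 0.011, -1.0]]
contact_force: [0.6, 0.7, -4.7]
width: 12.0
```

Emit:
move_arm([
  {"dx": 0,"dy": 0,"dz": 0,"twist": 0},
  {"dx": 0,"dy": 0,"dz": 0,"twist": 0},
])

```text
time: 10.33
tool_pos: [581.8, -194.8, 463.6]
eef_rot: [[0.965, -0.261, -0.021], [-0.261, -0.965, -0.005], [-0.019, 0.01, -1.0]]
contact_force: [-0.5, 1.0, -4.0]
width: 11.9
```

Run:
```python
from h import *
o=ctrl.get_obs();print(o["tool_pos"],o["eef_rot"],o["contact_force"])
b=grab_frame("wrist")[:,:,::-1];cv2.imwrite("pics/w6raw.png",b)
s=grab_frame("side")[:,:,::-1];cv2.imwrite("pics/s6raw.png",s);c=grab_frame("scene")[:,:,::-1];cv2.imwrite("pics/c6raw.png",c)
uv,ax,P=sleeve(b,o,o["tool_pos"][2]-185); print(uv,ax,P,P-o["tool_pos"])
r=lambda a:cv2.resize(a,(400,300),interpolation=cv2.INTER_CUBIC)
cv2.imwrite("pics/v6.png",np.vstack([np.hstack([r(b[80:200,200:360]),r(b)]),np.hstack([r(s[170:335,270:490]),r(c[190:310,130:290])])]))
```

```text
[ 581.763 -194.801  463.649] [[ 0.965 -0.261 -0.021]
 [-0.261 -0.965 -0.005]
 [-0.019  0.01  -1.   ]] [-0.543  0.996 -4.048]
(278.15895080566406, 133.69061279296875) (69.33283996582031, 71.13963317871094) [ 648.585 -213.793  278.649] [  66.822  -18.992 -185.   ]
```

View pics/v6.png

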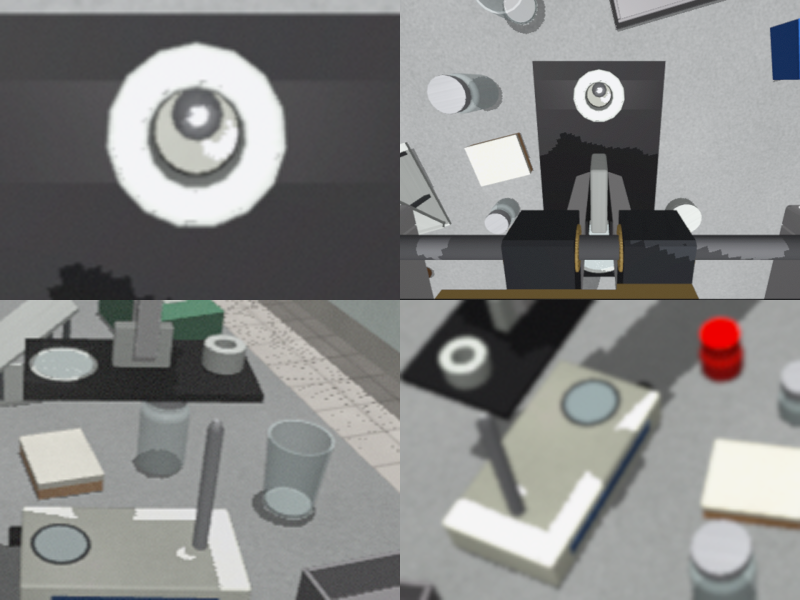

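Run:
```python
from h import *
o=ctrl.get_obs(); b=cv2.imread("pics/w6raw.png");g=cv2.cvtColor(b,cv2.COLOR_BGR2GRAY)
uv,ax,P=sleeve(b,o,o["tool_pos"][2]-185)
print(g[110:150:1,262:298:2])
for u in [(279,124.5),(279.2,126)]: T=onplane("wrist",u,200,o);T2=onplane("wrist",u,190,o);print(T,T2)
print(move(o,P,T,-.264+.261,-0))
```

```text
[[244 244 244 243 244 244 244 244 244 243 244 244 243 244 244 244 244 244]
 [244 244 243 244 244 243 243 244 244 240 242 243 243 244 243 243 244 244]
 [243 244 244 243 244 243 243 243 240 205 224 244 244 244 244 244 244 243]
 [244 244 244 243 243 243 241 236 231 202 234 243 244 242 244 243 244 244]
 [244 244 243 243 241 237 228 204 180 189 225 237 240 227 244 244 244 244]
 [244 243 235 240 226 198 169 139 118 135 165 196 225 235 244 243 244 243]
 [244 241 204 223 169 153 108 102  98 101 105 129 169 224 243 244 243 244]
 [244 232 198 187 148 134  97  99 101 100  94  98 148 181 234 243 244 244]
 [243 235 203 151 173 111  99 103 106 101  97  96 155 155 205 239 244 244]
 [242 223 157 165 154  98 102 106 109 105 100  97 126 173 150 222 241 244]
 [237 187 135 191 121  98 104 110 112 107 104  99 100 171 133 178 236 244]
 [225 136 172 193 105 100 108 114 122 118 110 102  92 160 173 128 218 243]
 [209 126 194 184  97 101 109 135 166 177 137 117  93 152 194 127 194 243]
 [173 159 200 180  94 101 111 191 230 232 186 126  98 133 198 168 163 238]
 [136 181 201 166  92 101 118 201 242 243 219 133 
[... 1373 characters left out ...]
]
 [102  83 153 198 200 199 199 198 199 198 200 210 238 215 172  83 108 186]
 [108  96 105 180 200 200 198 199 199 199 199 199 212 185 102 102 115 206]
 [132 102  89 127 194 199 198 199 199 199 199 198 196 136  84 109 130 225]
 [180 107  99  76 168 194 198 200 199 199 198 195 178  84 101 113 169 238]
 [219 127 104  84 100 151 193 197 199 198 194 165 115  87 110 123 212 243]
 [236 167 108 102  79  84 140 172 192 167 149 101  88 106 113 156 235 244]
 [243 212 118 107 102  88  75 104 125 100  82  87 107 112 123 202 242 244]]
[ 650.573 -215.853  200.   ] [ 650.261 -215.895  190.   ]
[ 649.523 -215.72   200.   ] [ 649.167 -215.756  190.   ]
(array([ 1.01 ,  1.307, -0.004]), 0.0030000000000000027)
```

Run:
```python
from h import *
o=ctrl.get_obs(); b=cv2.imread("pics/w6raw.png")
uv,ax,P=sleeve(b,o,o["tool_pos"][2]-185); print(o["tool_pos"],P)
print(move(o,P,np.array([649.5,-215.6,0]),-.003,-36))
```

```text
[ 581.93  -194.877  464.285] [ 648.947 -213.994  279.285]
(array([ 1.586,  0.823, 35.988]), 0.003)
```

Emit:
move_arm([
  {"dx": 0.0016,"dy": 0.0008,"dz": 0.006,"twist": 0.003},
  {"dx": 0.0016,"dy": 0.0008,"dz": 0.014,"twist": 0.003},
  {"dx": 0.0016,"dy": 0.0008,"dz": 0.022,"twist": 0.003},
  {"dx": 0.0016,"dy": 0.0008,"dz": 0.03,"twist": 0.003},
  {"dx": 0.0016,"dy": 0.0008,"dz": 0.036,"twist": 0.003},
  {"dx": 0.0016,"dy": 0.0008,"dz": 0.036,"twist": 0.003},
  {"dx": 0.0016,"dy": 0.0008,"dz": 0.036,"twist": 0.003},
])

```text
time: 11.07
tool_pos: [582.4, -196.3, 427.5]
eef_rot: [[0.964, -0.264, -0.021], [-0.264, -0.964, -0.005], [-0.019, 0.01, -1.0]]
contact_force: [-0.4, -0.5, -3.7]
width: 11.7
```

```bash
cat >> h.py <<'E'
def look(name):
    o=ctrl.get_obs(); b=grab_frame("wrist")[:,:,::-1].copy(); cv2.imwrite(f"pics/{name}.png",b)
    print(o["tool_pos"],o["eef_rot"][:,2],"yaw",np.arctan2(o["eef_rot"][1,0],o["eef_rot"][0,0]))
    uv,ax,P=sleeve(b,o,o["tool_pos"][2]-185); print("sleeve",uv,ax,P)
    g=cv2.cvtColor(b,cv2.COLOR_BGR2GRAY)
    for r in range(112,156): print(r,"".join("%4d"%v for v in g[r,260:300:2]))
    return o,b,P
E
python3 -c "
from h import *
look('w7raw')"
```

```text
[ 582.444 -196.327  427.49 ] [-0.021 -0.005 -1.   ] yaw -0.26736144752048574
sleeve (278.18336486816406, 133.67750549316406) (69.27112579345703, 71.14639282226562) [ 649.191 -215.563  242.49 ]
112  244 243 244 244 244 243 240 239 211 214 242 243 242 243 243 243 244 244 244 244
113  244 244 244 243 242 239 207 209 218 223 235 240 227 236 243 244 243 243 243 244
114  243 243 243 244 230 204 213 216 199 182 202 225 215 226 239 244 243 243 243 244
115  244 244 243 243 221 211 190 166 143 162 164 170 187 220 240 244 244 243 244 243
116  243 244 244 243 219 164 141 114 101 129 162 179 172 169 224 243 244 243 243 243
117  244 243 243 235 187 134 101  99  95 101 123 157 189 160 180 234 243 244 244 244
118  244 244 239 214 147 134  95  97  99  99  98 113 177 190 155 205 238 243 243 243
119  244 242 223 159 140 111  97  98 103 103  97  96 141 196 177 151 218 230 243 244
120  243 237 186 128 139  98 100 102 107 108  99  96 109 180 195 133 173 217 242 244
121  243 225 134 136 113  98 103 103 112 114 105 108 104 144 197 173 125 211 243 244
122  242 210 124 149  96 100 105 111 120 133 126 120 109 
[... 2132 characters left out ...]
 110 118 211 243 244
148  243 236 167 108 100  76  83 140 171 192 166 148 116  89 106 114 154 234 244 244
149  244 243 212 119 105 101  87  77 103 125  97  82  88 107 113 122 202 242 243 244
150  244 244 235 150 110 109 105  93  86  90  88  92 107 113 115 150 232 244 244 244
151  244 244 242 198 135 111 110 107 106 106 108 110 114 116 130 190 241 244 244 244
152  244 244 243 233 199 140 112 112 113 113 114 115 116 136 180 231 244 244 244 244
153  244 244 244 243 233 202 139 118 117 118 116 117 140 196 231 243 244 244 244 244
154  244 244 244 244 243 235 204 153 150 149 142 150 203 234 243 244 244 244 244 244
155  244 244 244 244 244 243 236 216 215 216 215 220 237 243 244 244 244 244 243 244
```

Run:
```python
from h import *
o=ctrl.get_obs(); z=o["tool_pos"][2]
print("tip",onplane("wrist",(276.8,129.2),200,o)); print("bore bottom",onplane("wrist",(278,131),z-215,o));print("top",onplane("wrist",(278.2,133.7),z-185,o))
P=onplane("wrist",(278.2,133.7),z-185,o);T=onplane("wrist",(276.8,129.2),200,o)
print(z,move(o,P,T,0,-22))
```

```text
tip [ 649.942 -215.411  200.   ]
bore bottom [ 649.347 -215.888  213.244]
top [ 649.536 -215.753  243.244]
428.24397577774664 (array([ 0.685, -0.669, 21.986]), 0)
```

Emit:
move_arm([
  {"dx": 0.0007,"dy": -0.0004,"dz": 0.002,"twist": 0},
  {"dx": 0.0007,"dy": -0.0004,"dz": 0.006,"twist": 0},
  {"dx": 0.0007,"dy": -0.0004,"dz": 0.01,"twist": 0},
  {"dx": 0.0007,"dy": -0.0004,"dz": 0.014,"twist": 0},
  {"dx": 0.0007,"dy": -0.0004,"dz": 0.018,"twist": 0},
  {"dx": 0.0007,"dy": -0.0004,"dz": 0.022,"twist": 0},
  {"dx": 0.0007,"dy": -0.0004,"dz": 0.022,"twist": 0},
])

```text
time: 11.7
tool_pos: [582.7, -196.2, 404.8]
eef_rot: [[0.964, -0.264, -0.022], [-0.264, -0.964, -0.004], [-0.02, 0.01, -1.0]]
contact_force: [0.3, -0.1, -4.6]
width: 12.0
```

```bash
python3 -c "
from h import *
look('w8raw')"
```

```text
[ 582.676 -196.2    404.786] [-0.022 -0.004 -1.   ] yaw -0.2674019674945253
sleeve (278.1607666015625, 133.6524658203125) (69.26560974121094, 71.02277374267578) [ 649.303 -215.351  219.786]
112  244 244 243 244 244 243 241 239 209 221 243 243 243 244 244 244 244 244 244 244
113  244 244 243 244 242 237 208 205 223 225 236 241 243 241 243 244 244 244 243 244
114  244 244 244 243 230 204 224 215 201 184 203 225 236 210 242 244 244 244 244 244
115  243 244 244 234 216 212 196 167 146 168 165 172 197 213 241 243 244 244 244 244
116  244 243 244 239 218 165 153 133 102 132 168 178 173 168 225 242 243 244 244 244
117  244 244 244 236 187 126 121 106  94 101 127 159 187 158 180 223 242 243 244 244
118  244 244 239 217 150 144 100  95  96  98  97 114 160 188 156 200 238 244 244 244
119  243 240 223 161 151 121  96  98 100 102  99 103 119 184 178 157 222 242 244 244
120  241 215 187 132 158 100  99 104 106 120 113 109 105 154 192 141 177 236 244 244
121  232 189 135 154 133  97 104 121 126 129 122 115 107 117 185 174 127 218 242 244
122  239 200 124 170 106 108 125 133 136 134 127 120 112 103
[... 2129 characters left out ...]
 108 123 211 243 244
148  243 236 167 107 100  78  85 140 171 191 166 148 115  90 105 113 156 235 244 244
149  244 242 212 119 107 101  87  76 104 124  98  82  89 106 112 122 203 242 244 244
150  244 244 232 148 111 109 105  92  88  91  88  92 107 114 116 150 232 244 244 244
151  244 244 241 198 134 113 109 108 105 107 107 109 113 117 130 190 242 244 244 244
152  244 244 244 233 199 140 115 112 112 114 114 114 116 136 180 231 244 244 244 244
153  244 244 244 242 234 201 144 118 118 117 119 118 139 196 231 243 244 244 244 244
154  244 244 244 244 243 235 204 154 149 150 147 149 203 234 243 244 244 244 244 244
155  244 244 244 244 244 243 236 217 215 215 215 220 237 243 244 244 244 244 244 244
```

The pillar tip is inside the bore and centred, with no contact force. I'll descend along the true vertical, correcting for the small tool tilt.

Emit:
move_arm([
  {"dx": 0.0001,"dy": 0,"dz": 0.005,"twist": 0},
  {"dx": 0.0003,"dy": -0.0001,"dz": 0.013,"twist": 0},
  {"dx": 0.0005,"dy": -0.0002,"dz": 0.021,"twist": 0},
  {"dx": 0.0006,"dy": -0.0003,"dz": 0.029,"twist": 0},
  {"dx": 0.0008,"dy": -0.0004,"dz": 0.037,"twist": 0},
  {"dx": 0.0009,"dy": -0.0004,"dz": 0.045,"twist": 0},
  {"dx": 0.0011,"dy": -0.0005,"dz": 0.053,"twist": 0},
  {"dx": 0.0012,"dy": -0.0006,"dz": 0.06,"twist": 0},
  {"dx": 0.0012,"dy": -0.0006,"dz": 0.06,"twist": 0},
  {"dx": 0.0012,"dy": -0.0006,"dz": 0.06,"twist": 0},
])

```text
time: 12.58
tool_pos: [582.8, -196.3, 344.8]
eef_rot: [[0.964, -0.264, -0.022], [-0.264, -0.964, -0.004], [-0.02, 0.01, -1.0]]
contact_force: [0.4, -0.2, -4.5]
width: 12.0
```

Run:
```python
from h import *
o=ctrl.get_obs();print(o["tool_pos"],o["eef_rot"],o["contact_force"],o["moment"])
b=grab_frame("wrist")[:,:,::-1];cv2.imwrite("pics/w9raw.png",b)
s=grab_frame("side")[:,:,::-1]
r=lambda a:cv2.resize(a,(400,300),interpolation=cv2.INTER_CUBIC)
cv2.imwrite("pics/v9.png",np.hstack([r(b[80:200,200:360]),r(s[170:335,270:490])]))
```

```text
[ 582.806 -196.253  344.807] [[ 0.964 -0.264 -0.022]
 [-0.264 -0.964 -0.004]
 [-0.02   0.01  -1.   ]] [ 0.41  -0.169 -4.53 ] [0.081 0.107 0.019]
```

View pics/v9.png

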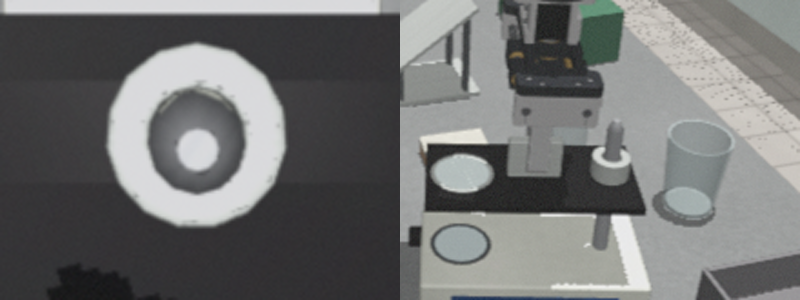

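The pillar is well inside the sleeve at crop (197,145), and nothing is touching. I'll continue down.

Emit:
move_arm([
  {"dx": 0.0001,"dy": 0,"dz": 0.005,"twist": 0},
  {"dx": 0.0003,"dy": -0.0001,"dz": 0.013,"twist": 0},
  {"dx": 0.0005,"dy": -0.0002,"dz": 0.021,"twist": 0},
  {"dx": 0.0006,"dy": -0.0003,"dz": 0.029,"twist": 0},
  {"dx": 0.0008,"dy": -0.0004,"dz": 0.037,"twist": 0},
  {"dx": 0.0009,"dy": -0.0004,"dz": 0.045,"twist": 0},
  {"dx": 0.0011,"dy": -0.0005,"dz": 0.053,"twist": 0},
  {"dx": 0.0013,"dy": -0.0006,"dz": 0.06,"twist": 0},
  {"dx": 0.0014,"dy": -0.0007,"dz": 0.066,"twist": 0},
  {"dx": 0.0014,"dy": -0.0007,"dz": 0.069,"twist": 0},
  {"dx": 0.0014,"dy": -0.0007,"dz": 0.069,"twist": 0},
], grip_force=15)

```text
time: 13.6
tool_pos: [582.9, -196.3, 275.9]
eef_rot: [[0.964, -0.264, -0.022], [-0.264, -0.964, -0.004], [-0.02, 0.01, -1.0]]
contact_force: [-0.0, 0.2, -5.2]
width: 12.0
```

Emit:
move_arm([
  {"dx": 0,"dy": 0,"dz": 0.0015,"twist": 0},
  {"dx": 0,"dy": 0,"dz": 0.003,"twist": 0},
  {"dx": 0,"dy": 0,"dz": 0.0045,"twist": 0},
  {"dx": 0,"dy": 0,"dz": 0.006,"twist": 0},
  {"dx": 0,"dy": 0,"dz": 0.0075,"twist": 0},
  {"dx": 0,"dy": 0,"dz": 0.008,"twist": 0},
])

```text
time: 14.1
tool_pos: [582.7, -196.3, 267.7]
eef_rot: [[0.964, -0.264, -0.022], [-0.264, -0.964, -0.004], [-0.02, 0.01, -1.0]]
contact_force: [0.2, 1.2, -3.5]
width: 11.8
```

Emit:
move_arm([
  {"dx": 0,"dy": 0,"dz": 0.0005,"twist": 0},
  {"dx": 0,"dy": 0,"dz": 0.001,"twist": 0},
  {"dx": 0,"dy": 0,"dz": 0.0015,"twist": 0},
  {"dx": 0,"dy": 0,"dz": 0.002,"twist": 0},
  {"dx": 0,"dy": 0,"dz": 0.002,"twist": 0},
], grip_force=10)

```text
time: 14.52
tool_pos: [582.7, -196.4, 265.7]
eef_rot: [[0.964, -0.264, -0.022], [-0.264, -0.964, -0.004], [-0.02, 0.01, -1.0]]
contact_force: [0.1, 0.5, -3.3]
width: 11.5
```

Emit:
move_arm([
  {"dx": 0,"dy": 0,"dz": 0.0005,"twist": 0},
  {"dx": 0,"dy": 0,"dz": 0.001,"twist": 0},
  {"dx": 0,"dy": 0,"dz": 0.001,"twist": 0},
])

```text
time: 14.77
tool_pos: [582.8, -196.5, 265.3]
eef_rot: [[0.964, -0.264, -0.022], [-0.264, -0.964, -0.005], [-0.02, 0.01, -1.0]]
contact_force: [-2.6, -0.0, 0.1]
width: 12.0
```

Emit:
move_arm([
  {"dx": 0,"dy": 0,"dz": 0.0005,"twist": 0},
  {"dx": 0,"dy": 0,"dz": 0.0005,"twist": 0},
])

```text
time: 14.93
tool_pos: [582.8, -196.5, 265.2]
eef_rot: [[0.964, -0.264, -0.022], [-0.264, -0.964, -0.005], [-0.02, 0.01, -1.0]]
contact_force: [-3.4, 0.1, 1.0]
width: 12.0
```

Emit:
move_arm([
  {"dx": 0,"dy": 0,"dz": 0,"twist": 0},
  {"dx": 0,"dy": 0,"dz": 0,"twist": 0},
  {"dx": 0,"dy": 0,"dz": 0,"twist": 0},
  {"dx": 0,"dy": 0,"dz": 0,"twist": 0},
  {"dx": 0,"dy": 0,"dz": 0,"twist": 0},
], claw=0.034)

```text
time: 15.35
tool_pos: [583.0, -196.6, 265.4]
eef_rot: [[0.964, -0.264, -0.021], [-0.264, -0.964, -0.005], [-0.019, 0.01, -1.0]]
contact_force: [-1.2, -0.2, 0.4]
width: 33.7
```

Emit:
move_arm([
  {"dx": 0.0006,"dy": -0.0003,"dz": -0.03,"twist": 0},
  {"dx": 0.001,"dy": -0.0003,"dz": -0.07,"twist": 0},
  {"dx": 0,"dy": 0,"dz": -0.11,"twist": 0},
  {"dx": 0,"dy": 0,"dz": -0.15,"twist": 0},
  {"dx": 0,"dy": 0,"dz": -0.19,"twist": 0},
  {"dx": 0,"dy": 0,"dz": -0.19,"twist": 0},
  {"dx": 0,"dy": 0,"dz": -0.19,"twist": 0},
])

```text
time: 15.93
tool_pos: [587.3, -195.8, 459.0]
eef_rot: [[0.964, -0.264, -0.015], [-0.264, -0.964, -0.008], [-0.012, 0.012, -1.0]]
contact_force: [-0.6, 0.8, -0.8]
width: 34.2
```

Run:
```python
from h import *
o=ctrl.get_obs();print(o["tool_pos"],o["eef_rot"],o["contact_force"],o["joint_positions"])
b=grab_frame("wrist")[:,:,::-1];cv2.imwrite("pics/w10raw.png",b)
s=grab_frame("side")[:,:,::-1];cv2.imwrite("pics/s10raw.png",s);c=grab_frame("scene")[:,:,::-1];cv2.imwrite("pics/c10raw.png",c)
r=lambda a:cv2.resize(a,(400,300),interpolation=cv2.INTER_CUBIC)
cv2.imwrite("pics/v10.png",np.vstack([np.hstack([r(b),r(s[215:350,230:410])]),np.hstack([r(s[225:285,225:305]),r(c[190:310,130:290])])]))
```

```text
[ 587.273 -195.773  459.047] [[ 0.964 -0.264 -0.015]
 [-0.264 -0.964 -0.008]
 [-0.012  0.012 -1.   ]] [-0.582  0.823 -0.767] [-0.503  0.136  1.583 -0.014  1.431  1.337]
```

View pics/v10.png

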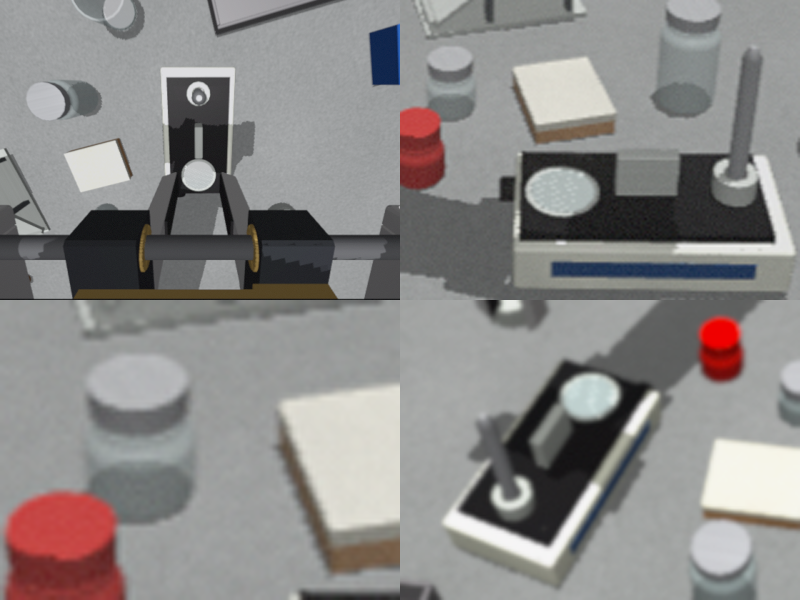

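The plate lies flat with the pillar through its bore. In the wrist picture the window is near (277,246). Now I'll locate the jar and what stands around it.

Run:
```python
from h import *
o=ctrl.get_obs(); b=cv2.imread("pics/w10raw.png");g=cv2.cvtColor(b,cv2.COLOR_BGR2GRAY)
m=(g[200:290,240:320]>150).astype(np.uint8);n,l,s,cen=cv2.connectedComponentsWithStats(m)
i=1+np.argmax(s[1:,4]);print(s[i],cen[i]+[240,200]);uv=cen[i]+[240,200]
print("window",onplane("wrist",uv,58,o),"lamp est",[514.3,-177.7])
P=onplane("wrist",(198*1.4,95*1.4),80,o);print("sleeve",P)
o0=dict(tool_pos=np.array([649.8457,0.0473,403.8227]),eef_rot=np.array([[0,1,-.0014],[1,0,.0002],[.0002,-.0014,-1]]))
p0=lambda uv,z:onplane("wrist",uv,z,o0)[:2]
print("jar",p0((90,164),60),onplane("side",(252.6,241.4),60)[:2],"red",p0((60,253),60),p0((60,253),50),onplane("side",(237,270),60)[:2])
print("box",[p0(u,24) for u in [(166,145),(241,144),(242,232),(170,233)]])
# jar cap in the current image: left of the slide box? list projections
print("jar now",proj("wrist",np.array([463,36,60]),o))
# cap refine in wrist0 via Hough
w=cv2.cvtColor(cv2.imread("pics/wrist0.png"),cv2.COLOR_BGR2GRAY)[120:210,40:140]
print(cv2.HoughCircles(cv2.resize(w,None,fx=3,fy=3,interpolation=cv2.INTER_CUBIC),cv2.HOUGH_GRADIENT,1,30,param1=80,param2=20,minRadius=50,maxRadius=90)[0][:4]/3+[40,120,0])
```

```text
[  15   24   47   43 1583] [277.704 245.411]
window [ 510.062 -176.742   58.   ] lamp est [514.3, -177.7]
sleeve [ 642.303 -212.218   80.   ]
jar [461.154  37.456] [458.832  31.617] red [414.229 -57.898] [406.981 -62.131] [409.609 -61.67 ]
box [array([526.221,  53.504]), array([607.85 ,  54.623]), array([605.986, -46.407]), array([521.63 , -47.747])]
jar now [[131.409 317.863]]
[[ 90.167 167.833  25.6  ]]
```

Emit:
move_arm([
  {"dx": -0.015,"dy": -0.016,"dz": 0,"twist": 0},
  {"dx": -0.036,"dy": -0.038,"dz": 0,"twist": 0},
  {"dx": -0.06,"dy": -0.063,"dz": 0,"twist": 0},
  {"dx": -0.085,"dy": -0.089,"dz": 0,"twist": 0},
  {"dx": -0.11,"dy": -0.115,"dz": 0.01,"twist": 0},
  {"dx": -0.135,"dy": -0.141,"dz": 0.025,"twist": 0},
  {"dx": -0.16,"dy": -0.167,"dz": 0.04,"twist": 0},
  {"dx": -0.175,"dy": -0.183,"dz": 0.052,"twist": 0},
  {"dx": -0.182,"dy": -0.19,"dz": 0.059,"twist": 0},
  {"dx": -0.182,"dy": -0.19,"dz": 0.059,"twist": 0},
  {"dx": -0.182,"dy": -0.19,"dz": 0.059,"twist": 0},
  {"dx": -0.182,"dy": -0.19,"dz": 0.059,"twist": 0},
], claw=0.08)

```text
time: 17.08
tool_pos: [460.7, 34.7, 396.8]
eef_rot: [[0.964, -0.265, -0.023], [-0.265, -0.964, -0.004], [-0.022, 0.01, -1.0]]
contact_force: [-0.0, 0.1, -0.1]
width: 79.7
```

Run:
```python
from h import *
o=ctrl.get_obs();print(o["tool_pos"],o["eef_rot"])
b=grab_frame("wrist")[:,:,::-1];cv2.imwrite("pics/w11raw.png",b)
u=proj("wrist",[461,36,60],o)[0];print(u)
x0,y0=int(u[0])-60,int(u[1])-60
g=cv2.cvtColor(b,cv2.COLOR_BGR2GRAY)[y0:y0+120,x0:x0+120]
h=cv2.HoughCircles(cv2.resize(g,None,fx=3,fy=3,interpolation=cv2.INTER_CUBIC),cv2.HOUGH_GRADIENT,1,30,param1=80,param2=20,minRadius=45,maxRadius=110)
h=h[0][:4]/3+[x0,y0,0];print(h)
for q in h: print(onplane("wrist",q[:2],60,o),onplane("wrist",q[:2],0,o), "mm r",q[2]*(o["tool_pos"][2]-80)/325)
print(g[::6,::6])
```

```text
[460.689  34.69  396.85 ] [[ 0.964 -0.265 -0.023]
 [-0.265 -0.964 -0.004]
 [-0.022  0.01  -1.   ]]
[274.597 195.31 ]
[[276.167 196.167  21.333]]
[459.734  34.726  60.   ] [445.073  38.586   0.   ] mm r 20.798328922486565
[[151 154 149 151 152 150 157 153 155 151 156 158 154 152 158 153 150 153
  152 154]
 [151 151 151 150 151 151 152 154 156 155 152 154 152 154 153 158 156 155
  151 156]
 [154 151 149 151 157 157 156 153 160 153 153 157 156 155 157 158 151 153
  156 152]
 [154 155 150 151 155 153 153 156 155 155 157 155 152 153 151 158 152 155
  155 150]
 [153 149 151 152 155 154 153 155 156 152 156 157 152 155 152 155 160 159
  150 150]
 [151 153 149 153 151 154 154 152 159 139 102 107 150 152 157 156 156 150
  157 154]
 [150 149 115 144 125 120 134 148 120 131 125 127 124 126 141 152 135 118
  117 113]
 [150  95 100  94  96  99  98 102  99 194 206 207 142 127  99  98  98  98
   98  98]
 [147  95  98  96  99  98  98 123 129 131 131 131 128 123  97 100  98  97
   99  99]
 [149  94  97  97  93 101  94 120 129 128 128 128 129 130 109  98  98 100
   97  94]
 [151  95  94  98  98  99  97 126 126 126 128 128 126 124  98  98  98  99
   99  94]
 [149  96  97  96  95  95  98 125 124 126 127 124 125 124  98  99  98  99
   98  97]
 [147  98  96  96  97  98  98 101 125 125 123 124 125 126  98  97  97 101
   97  99]
 [153 102  98  97  95  98  97  96 106 124 121 126 123  98  98 100  98  97
   98  97]
 [148 126  94  94  97  98  97  97  97  96  95  97  98 100  98  97  99 100
   98 105]
 [149 135  98  97  98 104  98  98  98  97  98  97  99  99  98  99  97  98
   98  99]
 [153 152 153 150 150 152 133 101  99  98  97  94  96  97  99 100  98 101
   94  98]
 [151 151 156 151 147 150 154  99 101  96  98 128 134 139 152 150 146 153
  152 154]
 [148 152 148 149 152 150 153 122  97  96 149 151 148 147 149 153 154 152
  156 153]
 [153 151 152 149 146 150 148 134  98  99 153 152 145 150 149 151 150 151
  155 149]]
```

Emit:
move_arm([
  {"dx": 0.004,"dy": -0.002,"dz": 0.03,"twist": 0},
  {"dx": 0.007,"dy": -0.0034,"dz": 0.065,"twist": 0},
  {"dx": 0.007,"dy": -0.0034,"dz": 0.1,"twist": 0},
  {"dx": 0.007,"dy": -0.0034,"dz": 0.13,"twist": 0},
  {"dx": 0.007,"dy": -0.0034,"dz": 0.155,"twist": 0},
  {"dx": 0.007,"dy": -0.0034,"dz": 0.175,"twist": 0},
  {"dx": 0.007,"dy": -0.0034,"dz": 0.186,"twist": 0},
  {"dx": 0.007,"dy": -0.0034,"dz": 0.188,"twist": 0},
  {"dx": 0.007,"dy": -0.0034,"dz": 0.188,"twist": 0},
])

```text
time: 17.88
tool_pos: [464.7, 34.7, 209.1]
eef_rot: [[0.964, -0.266, -0.023], [-0.267, -0.964, -0.004], [-0.021, 0.01, -1.0]]
contact_force: [0.3, -0.7, 0.4]
width: 79.9
```

Emit:
move_arm([
  {"dx": 0,"dy": 0,"dz": 0,"twist": 0},
  {"dx": 0,"dy": 0,"dz": 0,"twist": 0},
  {"dx": 0,"dy": 0,"dz": 0,"twist": 0},
  {"dx": 0,"dy": 0,"dz": 0,"twist": 0},
  {"dx": 0,"dy": 0,"dz": 0,"twist": 0},
  {"dx": 0,"dy": 0,"dz": 0,"twist": 0},
  {"dx": 0,"dy": 0,"dz": 0,"twist": 0},
  {"dx": 0,"dy": 0,"dz": 0,"twist": 0},
  {"dx": 0,"dy": 0,"dz": 0,"twist": 0},
  {"dx": 0,"dy": 0,"dz": 0,"twist": 0},
], claw=0.03, grip_force=12)

```text
time: 18.72
tool_pos: [465.1, 34.6, 209.7]
eef_rot: [[0.964, -0.266, -0.022], [-0.266, -0.964, -0.004], [-0.021, 0.01, -1.0]]
contact_force: [-1.0, -0.4, 5.6]
width: 49.5
```

Emit:
move_arm([
  {"dx": 0.0002,"dy": 0,"dz": -0.01,"twist": 0},
  {"dx": -0.001,"dy": 0,"dz": -0.03,"twist": 0},
  {"dx": -0.002,"dy": 0.001,"dz": -0.06,"twist": 0},
  {"dx": -0.003,"dy": 0.001,"dz": -0.09,"twist": 0},
  {"dx": -0.003,"dy": 0.001,"dz": -0.12,"twist": 0},
  {"dx": -0.004,"dy": 0.001,"dz": -0.15,"twist": 0},
  {"dx": -0.004,"dy": 0.001,"dz": -0.17,"twist": 0},
  {"dx": -0.004,"dy": 0.001,"dz": -0.18,"twist": 0},
  {"dx": -0.004,"dy": 0.001,"dz": -0.18,"twist": 0},
  {"dx": -0.004,"dy": 0.001,"dz": -0.18,"twist": 0},
])

```text
time: 19.55
tool_pos: [464.6, 35.5, 389.0]
eef_rot: [[0.964, -0.266, -0.023], [-0.266, -0.964, -0.004], [-0.021, 0.01, -1.0]]
contact_force: [0.4, 0.3, -2.2]
width: 49.4
```

Run:
```python
from h import *
o=ctrl.get_obs();p,R=o["tool_pos"],o["eef_rot"];print(p,R,o["contact_force"],o["width"])
grasp=p+R@[0,0,180]
for pil in ([649.5,-215.6],):
  for yaw in (-.264,-.2674):
    W=np.array([pil[0]-140*np.cos(yaw),pil[1]-140*np.sin(yaw)]);print("window",W,"grasp",grasp)
    d=np.append(W-grasp[:2],0);print("tool delta",R.T@d)
# window re-estimate from w10 using side/scene pictures
for n,uv in(("side",(252.6,0)),): pass
s=cv2.cvtColor(cv2.imread("pics/s10raw.png"),cv2.COLOR_BGR2GRAY);m=(s[285:320,282:325]>140).astype(np.uint8);n,l,st,c=cv2.connectedComponentsWithStats(m)
i=1+np.argmax(st[1:,4]);print(st[i],c[i]+[282,285],onplane("side",c[i]+[282,285],58))
b=grab_frame("wrist")[:,:,::-1];cv2.imwrite("pics/w12raw.png",b)
```

```text
[464.645  35.488 388.997] [[ 0.964 -0.266 -0.023]
 [-0.266 -0.964 -0.004]
 [-0.021  0.01  -1.   ]] [ 0.401  0.28  -2.227] 49.42055575211756
window [ 514.35  -179.068] grasp [460.456  34.851 209.047]
tool delta [108.915 191.841  -0.497]
window [ 514.475 -178.609] grasp [460.456  34.851 209.047]
tool delta [108.914 191.365  -0.502]
[  5   5  31  22 532] [301.771 300.767] [ 510.408 -179.104   58.   ]
```

The jar is held: opening 49.4 mm, and it lifts. I'll carry it above the window.

Emit:
move_arm([
  {"dx": 0.006,"dy": 0.01,"dz": 0,"twist": 0},
  {"dx": 0.017,"dy": 0.03,"dz": 0,"twist": 0},
  {"dx": 0.031,"dy": 0.055,"dz": 0,"twist": 0},
  {"dx": 0.045,"dy": 0.08,"dz": 0,"twist": 0},
  {"dx": 0.06,"dy": 0.107,"dz": 0,"twist": 0},
  {"dx": 0.075,"dy": 0.133,"dz": 0,"twist": 0},
  {"dx": 0.09,"dy": 0.16,"dz": 0,"twist": 0},
  {"dx": 0.1,"dy": 0.178,"dz": 0,"twist": 0},
  {"dx": 0.106,"dy": 0.188,"dz": 0,"twist": 0},
  {"dx": 0.108,"dy": 0.1915,"dz": 0,"twist": 0},
  {"dx": 0.108,"dy": 0.1915,"dz": 0,"twist": 0},
  {"dx": 0.108,"dy": 0.1915,"dz": 0,"twist": 0},
])

```text
time: 20.6
tool_pos: [517.3, -177.3, 386.5]
eef_rot: [[0.964, -0.266, -0.027], [-0.266, -0.964, -0.002], [-0.025, 0.009, -1.0]]
contact_force: [0.7, 0.7, -1.6]
width: 49.2
```

Run:
```python
from h import *
o=ctrl.get_obs();p,R=o["tool_pos"],o["eef_rot"];print(p,R);print("grasp",p+R@[0,0,180])
b=grab_frame("wrist")[:,:,::-1];cv2.imwrite("pics/w13raw.png",b)
# sleeve from this view (plate z: sleeve top 80), fin predicted
g=cv2.cvtColor(b,cv2.COLOR_BGR2GRAY)
u=proj("wrist",[649.5,-215.6,80],o)[0];v=proj("wrist",[649.5,-215.6,200],o)[0];print("pred sleeve",u,"tip",v,"win",proj("wrist",[514,-178.8,58],o)[0])
x0,y0=int(u[0])-50,max(int(u[1])-50,0)
c=cv2.resize(b[max(y0,0):y0+240,130:430],None,fx=2,fy=2);cv2.imwrite("pics/v13.png",c);print(y0,c.shape)
sd=grab_frame("side")[:,:,::-1];cv2.imwrite("pics/s13raw.png",sd)
```

```text
[ 517.304 -177.252  386.55 ] [[ 0.964 -0.266 -0.027]
 [-0.266 -0.964 -0.002]
 [-0.025  0.009 -1.   ]]
grasp [ 512.502 -177.626  206.614]
pred sleeve [278.318  32.894] tip [280.774 -31.509] win [278.589 198.917]
0 (480, 600, 3)
```

Run:
```python
from h import *
o=ctrl.get_obs();print(o["tool_pos"])
g=cv2.cvtColor(cv2.imread("pics/w13raw.png"),cv2.COLOR_BGR2GRAY)
print(g[0:130:5,240:320:4])
c=g[100:260,200:360]
h=cv2.HoughCircles(cv2.resize(c,None,fx=3,fy=3,interpolation=cv2.INTER_CUBIC),cv2.HOUGH_GRADIENT,1,30,param1=80,param2=25,minRadius=60,maxRadius=180)
if h is not None:
  for q in h[0][:4]/3+[200,100,0]: print(q,onplane("wrist",q[:2],o["tool_pos"][2]-209.5+60,o))
```

```text
[ 517.345 -176.784  387.034]
[[215 216 215 215 216 215 174  65  65  64  66  64  64  98 215 215 215 215
  215 215]
 [215 215 215 215 216 215 195  65  64  65  67  64  67 158 214 213 213 214
  213 213]
 [ 59  57  56  57  55  57  60  64  63  64  65  65  66  59  54  55  54  55
   52  54]
 [ 58  58  58  58  57  58 150  66  66  65  67  66  67 162  56  55  54  56
   55  54]
 [ 58  60  60  58  58 166 215  68  65  65  66  66  72 216 178  56  54  56
   55  54]
 [ 59  61  59  59  71 216 216  74  65  65  67  65  91 216 215  75  58  58
   57  57]
 [ 64  64  64  65 136 217 215  70  65  66  67  67  72 216 216 144  60  59
   60  58]
 [ 64  64  65  66 155 216 214  66  65  67  66  66  56 152 216 174  61  61
   61  57]
 [ 65  66  66  66 106 216 216 112  65  66  68  67 151 155 216 113  63  60
   61  60]
 [ 66  66  66  67  68 215 217 215  87  67  66  71 149 151 194  57  63  62
   61  61]
 [ 66  66  69  67  69  86 216 216 217 213 160 155 153 153  89  61  63  63
   61  61]
 [ 66  65  65  65  65  64  81 179 216 217 216 214 180  79  47  61  62  60
   60  59]
 [ 65  64  64  64  64  62  59  47  76  81  80  77  
[... 653 characters left out ...]
0  57  60 192 217 218 215  58  58  58  57  56  56
   55  56]
 [ 60  59  62  59  57  61  59  59 187 217 218 213  44  58  57  55  55  55
   57  55]
 [ 59  60  59  60  59  58  59  58 188 217 217 215  54  57  56  57  56  56
   56  56]
 [ 60  59  60  57  60  58  58  57 162 218 217 214  51  56  55  56  55  56
   54  54]
 [ 60  59  57  58  59  59  59  59 181 217 217 213  55  57  57  54  57  56
   54  54]
 [ 59  57  58  58  59  58  57  57 160 217 217 212  55  55  54  54  55  53
   54  53]]
[278.167 198.833  29.933] [ 560.529 -189.164  237.534]
[269.167 193.5    41.8  ] [ 563.642 -186.254  237.534]
[289.833 199.167  20.233] [ 559.132 -193.688  237.534]
[271.5 207.5  37.3] [ 557.726 -185.57   237.534]
```

The window is detected in the wrist view at (278.2,198.8), against a prediction of (278.6,198.9). The sleeve also agrees to about 1 px. I'll lower the jar.

Emit:
move_arm([
  {"dx": 0.002,"dy": 0,"dz": 0.01,"twist": 0},
  {"dx": 0.004,"dy": 0,"dz": 0.03,"twist": 0},
  {"dx": 0.005,"dy": -0.0004,"dz": 0.055,"twist": 0},
  {"dx": 0.0054,"dy": -0.0004,"dz": 0.08,"twist": 0},
  {"dx": 0.0054,"dy": -0.0004,"dz": 0.098,"twist": 0},
  {"dx": 0.0054,"dy": -0.0004,"dz": 0.108,"twist": 0},
  {"dx": 0.0054,"dy": -0.0004,"dz": 0.112,"twist": 0},
  {"dx": 0.0054,"dy": -0.0004,"dz": 0.112,"twist": 0},
  {"dx": 0.0054,"dy": -0.0004,"dz": 0.112,"twist": 0},
])

```text
time: 21.45
tool_pos: [520.2, -178.1, 275.8]
eef_rot: [[0.964, -0.265, -0.025], [-0.265, -0.964, -0.003], [-0.023, 0.01, -1.0]]
contact_force: [-0.3, 0.4, -2.0]
width: 49.7
```

Run:
```python
from h import *
o=ctrl.get_obs();p,R=o["tool_pos"],o["eef_rot"];print(p,R);print("grasp",p+R@[0,0,180],o["contact_force"])
```

```text
[ 520.193 -178.118  275.832] [[ 0.964 -0.265 -0.025]
 [-0.265 -0.964 -0.003]
 [-0.023  0.01  -1.   ]]
grasp [ 515.782 -178.746   95.887] [-0.25   0.376 -2.   ]
```

Emit:
move_arm([
  {"dx": -0.0008,"dy": 0,"dz": 0.001,"twist": 0},
  {"dx": -0.0008,"dy": 0,"dz": 0.0025,"twist": 0},
  {"dx": -0.0008,"dy": 0,"dz": 0.004,"twist": 0},
  {"dx": -0.0008,"dy": 0,"dz": 0.0055,"twist": 0},
  {"dx": -0.0008,"dy": 0,"dz": 0.0065,"twist": 0},
  {"dx": -0.0008,"dy": 0,"dz": 0.0065,"twist": 0},
], grip_force=7)

```text
time: 21.95
tool_pos: [519.2, -177.9, 269.2]
eef_rot: [[0.964, -0.265, -0.025], [-0.265, -0.964, -0.003], [-0.023, 0.01, -1.0]]
contact_force: [-0.1, 0.5, -1.7]
width: 49.2
```

Emit:
move_arm([
  {"dx": 0,"dy": 0,"dz": 0.0004,"twist": 0},
  {"dx": 0,"dy": 0,"dz": 0.0008,"twist": 0},
  {"dx": 0,"dy": 0,"dz": 0.0012,"twist": 0},
  {"dx": 0,"dy": 0,"dz": 0.0012,"twist": 0},
])

```text
time: 22.28
tool_pos: [519.1, -177.9, 267.8]
eef_rot: [[0.964, -0.265, -0.025], [-0.265, -0.964, -0.003], [-0.023, 0.01, -1.0]]
contact_force: [0.2, 0.3, -1.1]
width: 49.4
```

Emit:
move_arm([
  {"dx": 0,"dy": 0,"dz": 0.0004,"twist": 0},
  {"dx": 0,"dy": 0,"dz": 0.0008,"twist": 0},
  {"dx": 0,"dy": 0,"dz": 0.0008,"twist": 0},
])

```text
time: 22.53
tool_pos: [519.2, -177.9, 267.7]
eef_rot: [[0.964, -0.265, -0.025], [-0.265, -0.964, -0.003], [-0.023, 0.01, -1.0]]
contact_force: [-2.9, 0.4, 5.4]
width: 49.4
```

Emit:
move_arm([
  {"dx": 0,"dy": 0,"dz": 0.0003,"twist": 0},
  {"dx": 0,"dy": 0,"dz": 0.0006,"twist": 0},
  {"dx": 0,"dy": 0,"dz": 0.0006,"twist": 0},
])

```text
time: 22.78
tool_pos: [519.3, -178.0, 267.7]
eef_rot: [[0.964, -0.265, -0.026], [-0.265, -0.964, -0.003], [-0.024, 0.01, -1.0]]
contact_force: [-3.4, 1.0, 6.3]
width: 49.1
```

It touched down at the expected height with about 7 N. Now I'll release and withdraw straight up.

Emit:
move_arm([
  {"dx": 0,"dy": 0,"dz": 0,"twist": 0},
  {"dx": 0,"dy": 0,"dz": 0,"twist": 0},
  {"dx": 0,"dy": 0,"dz": 0,"twist": 0},
  {"dx": 0,"dy": 0,"dz": 0,"twist": 0},
  {"dx": 0,"dy": 0,"dz": 0,"twist": 0},
  {"dx": 0,"dy": 0,"dz": 0,"twist": 0},
], claw=0.075)

```text
time: 23.28
tool_pos: [519.3, -178.0, 267.6]
eef_rot: [[0.964, -0.265, -0.025], [-0.265, -0.964, -0.003], [-0.024, 0.01, -1.0]]
contact_force: [-0.0, -0.2, -0.4]
width: 74.7
```

Emit:
move_arm([
  {"dx": -0.0002,"dy": 0.0001,"dz": -0.01,"twist": 0},
  {"dx": -0.0007,"dy": 0.0003,"dz": -0.03,"twist": 0},
  {"dx": -0.0014,"dy": 0.0006,"dz": -0.06,"twist": 0},
  {"dx": -0.002,"dy": 0.001,"dz": -0.09,"twist": 0},
  {"dx": -0.003,"dy": 0.001,"dz": -0.12,"twist": 0},
  {"dx": -0.004,"dy": 0.0015,"dz": -0.15,"twist": 0},
  {"dx": -0.004,"dy": 0.0015,"dz": -0.17,"twist": 0},
  {"dx": -0.004,"dy": 0.0015,"dz": -0.17,"twist": 0},
  {"dx": -0.004,"dy": 0.0015,"dz": -0.17,"twist": 0},
])

```text
time: 24.03
tool_pos: [519.4, -177.8, 439.2]
eef_rot: [[0.964, -0.265, -0.023], [-0.265, -0.964, -0.005], [-0.021, 0.011, -1.0]]
contact_force: [0.2, 0.1, -1.0]
width: 74.8
```

Run:
```python
from h import *
o=ctrl.get_obs();p,R=o["tool_pos"],o["eef_rot"];print(p,R[:,2],o["contact_force"])
b=grab_frame("wrist")[:,:,::-1].copy();s=grab_frame("side")[:,:,::-1].copy();c=grab_frame("scene")[:,:,::-1].copy()
for n,a in(("wrist",b),("side",s),("scene",c)):
    u=proj(n,[514.4,-178.7,118],o)[0]; print(n,"pred cap centre",u)
    for z,r,xy in((118,21,(514.4,-178.7)),(58,26,(514.4,-178.7)),(80,18,(649.5,-215.6))):
        th=np.linspace(0,2*np.pi,24); q=np.c_[xy[0]+r*np.cos(th),xy[1]+r*np.sin(th),0*th+z]
        for v in proj(n,q,o): cv2.circle(a,tuple(int(round(k)) for k in v),0,(0,0,255),-1)
r=lambda a:cv2.resize(a,(400,300),interpolation=cv2.INTER_CUBIC)
cv2.imwrite("pics/v14.png",np.vstack([np.hstack([r(b[20:260,120:440]),r(s[215:350,230:410])]),np.hstack([r(c[190:310,130:290]),r(c[100:400,80:480])])]))
```

```text
[ 519.406 -177.828  439.209] [-0.023 -0.005 -1.   ] [ 0.202  0.101 -1.043]
wrist pred cap centre [277.943 204.2  ]
side pred cap centre [304.526 274.169]
scene pred cap centre [201.838 213.718]
```

View pics/v14.png

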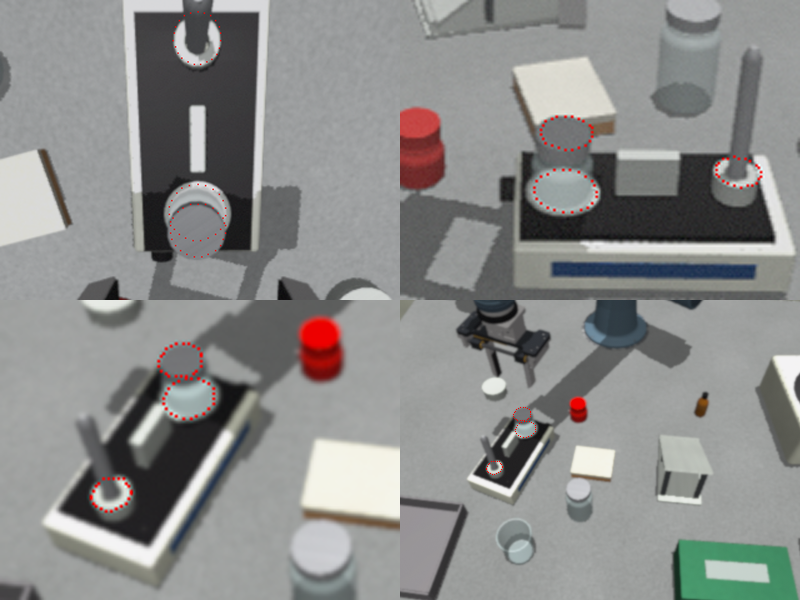

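The jar stands upright, and its cap and base match the predicted circles in all three views. The plate is flat and the other things are where they were. I'll hand in.

```bash
python3 -c "
from cell import order
print(order.finish_job())"
```

```text
the job is handed in; nothing more can be done
None
```

The job is handed in at about 24 s of the 72 s allowed. The plate lies flat on the stand with the pillar through its bore, and the jar stands upright on the window. The hand-in gave no verdict.

- **Plate:** I gripped it by the fin and lifted it off the rest. The tool could not tilt, so I levelled the plate by pressing its low edge gently onto clear bench until it lay flat. Then I gripped it again, threaded it over the pillar using the wrist camera, and set it down with about 5 N.
- **Jar:** I set it on the window with about 7 N at the expected height, opened the fingers and drew straight up.
- **Last checks:** In all three cameras the sleeve, jar base and jar cap overlie the circles predicted for a centred placing, to roughly 1–2 mm. After release the force was near zero, and the other things looked unmoved.
- **One disagreement:** A wrist picture and a side picture, both taken after the plate was released, put the window about 4 mm nearer the robot than the pillar geometry did. A rough sleeve reading from that wrist picture was also off, by about 7 mm. A later wrist picture and the final overlays agreed with the pillar geometry, so I placed the jar by that.

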